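# Sort the covers and close the terminal box

### The job

Of the three aluminium covers on the bench, put the two bad ones (one too short, one with a corner missing) in the black scrap tray. Then tilt one end of the sound cover in under the terminal box's overhanging lip, rotate it down flat into its pocket and let go of it, and finally slide the box's bolt fully home over the cover. Leave everything else on the bench where it is.

Things in the scene. Friction and masses are not known exactly. Their poses are not given: they have to be found in the camera images.
- tbox: grey terminal box fixed to the bench, open on top, 94 wide (y), 52 tall, 182 long over all with the bolt bed. Origin on the bench under the centre of its pocket; local x runs from the lip (-x end, nearer the robot) to the bolt (+x end), z up. A seat 36 above the bench runs round the pocket (25 deep at the lip end, local x -55 to -30; 8 deep at the bolt end; 6 at the sides). Side rims and bolt-end rim stand 9 above the seat. Sizes in mm.
- pocket (a point): centre of the pocket, at seat height (36 above the bench); axes as the box. The pocket is 110 long (local x -55 to +55) and 78 wide (y -39 to +39). The sound cover (105 x 72 x 5) lies flat on the seat here. Sizes in mm.
- lip_edge (a point): middle of the lower edge of the overhanging lip at the -x end of the pocket; axes as the box. The lip is 5 thick, spans the full width and overhangs the pocket by 13 (from local x -55 to -42); its underside is 11 above the seat. A cover end goes in under it tilted about 15 to 22 degrees with that end low, and the cover is then rotated down flat; it cannot go in flat because of the bolt-end rim. Sizes in mm.
- bolt (a joint): steel sliding bolt on the +x end of the box, m: 0 drawn back, clear of the pocket; grows as it slides along the box's local -x over the cover's edge; 0.022 fully home. Starts nearly drawn back. Its underside passes 1.5 mm above the seated cover through a notch in the rim. Slides with about 2 N of friction and stays where left.
- bolt_grip (a point): on the axis of the bolt's upright thumb post, 8 below its top and 18 above its foot; post 16 (local x) x 12 (local y) x 26 tall, from 50.5 to 76.5 above the bench; moves with the bolt. The guides beside the bolt stand 48 above the bench. Axes as the box. Sizes in mm.
- cover_sound: the sound cover: pale plain aluminium plate, complete rectangle 105 x 72 x 5; either end may go under the lip; a grip rib 40 long (along x), 12 thick (along y) and 25 tall stands on the middle of its top, so the rib's top is 30 above the underside; 0.07 to 0.18 kg. Origin: centre of the underside, under the rib; x along the length, y across, z up. Sizes in mm.
- end_a (a point): middle of the lower edge of the sound cover's -x end (52.5 from its origin). Sizes in mm.
- end_b (a point): middle of the lower edge of the sound cover's +x end (52.5 from its origin). Sizes in mm.
- cover_short: a reject, too short: same aluminium plate but only 75 long (72 wide, 5 thick: nearly square); a grip rib 40 long (along x), 12 thick (along y) and 25 tall stands on the middle of its top, so the rib's top is 30 above the underside; 0.07 to 0.18 kg. Origin: centre of the underside, under the rib; x along the length, y across, z up. Sizes in mm.
- cover_chipped: a reject with a corner missing: same aluminium plate 105 x 72 x 5, but the corner at +x +y is gone (35 along x, 30 along y); a grip rib 40 long (along x), 12 thick (along y) and 25 tall stands on the middle of its top, so the rib's top is 30 above the underside; 0.07 to 0.18 kg. Origin: centre of the underside, under the rib; x along the length, y across, z up. Sizes in mm.
- scrap_bin: black open scrap tray fixed to the bench, 240 (x) x 190 (y) x 50 tall, walls 4 thick, floor 4 thick. Origin: centre of the underside. Sizes in mm.
- spray_can: bystander: yellow spray can, standing, 60 across, 180 tall (mm).
- tape_roll: bystander: blue roll of tape lying flat, 80 across, 24 tall (mm).
- screwdriver: bystander: screwdriver, 170 long (mm).
- wrench: bystander: steel wrench, 180 long (mm).
- jar: bystander: glass jar, 56 across, 70 tall (mm).
- carton: bystander: small cardboard carton 90 x 70 x 50 (mm).
- coupling: bystander: small brass conduit coupling standing upright, 26 across, 24 tall (mm).
Mind the look-alikes: they are no part of the job. Leave any brown or pink look-alike of the cover_chipped alone.

How it is judged:
On the way, in this order (a step that is already met when the one before it is completed fails the run):
1. the short and the chipped cover lie in the scrap tray (x of cover_short in the frame of scrap_bin between -0.118 and 0.118 m and y of cover_short in the frame of scrap_bin between -0.093 and 0.093 m and z of each of cover_short, cover_chipped in the frame of scrap_bin below 0.05 m and linear speed of each of cover_short, cover_chipped below 0.03 m/s and x of cover_chipped in the frame of scrap_bin between -0.118 and 0.118 m and y of cover_chipped in the frame of scrap_bin between -0.093 and 0.093 m), for 0.2 s.
2. the sound cover is tilted with one end in under the lip (((x of end_a in the frame of lip_edge between -0.02 and -0.002 m and z of end_a in the frame of lip_edge between -0.016 and -0.002 m and y of end_a in the frame of lip_edge between -0.01 and 0.01 m) or (x of end_b in the frame of lip_edge between -0.02 and -0.002 m and z of end_b in the frame of lip_edge between -0.016 and -0.002 m and y of end_b in the frame of lip_edge between -0.01 and 0.01 m)) and angle between cover_sound's own z axis and vertical above 0.08 rad), for 0.05 s.
3. the sound cover lies flat in its pocket, let go (x of cover_sound in the frame of pocket between -0.005 and 0.005 m and y of cover_sound in the frame of pocket between -0.006 and 0.006 m and z of cover_sound in the frame of pocket between -0.003 and 0.003 m and angle between cover_sound's own z axis and vertical below 0.04 rad and linear speed of cover_sound below 0.02 m/s and contact force between the fingers and cover_sound below 0.2 N), for 0.2 s.
4. the bolt is fully home (value of joint bolt above 0.018 m), for 0.2 s.
At the end, for the whole second after the job is handed in: The sound cover lies at rest flat on its seat in the pocket (within 5 mm along, 6 mm across and 3 mm in height of the pocket centre, tilt under 0.04 rad), the bolt is slid at least 18 of its 22 mm over it, and the short and the chipped cover lie at rest inside the scrap tray (all of step 1 and x of cover_sound in the frame of pocket between -0.005 and 0.005 m and y of cover_sound in the frame of pocket between -0.006 and 0.006 m and z of cover_sound in the frame of pocket between -0.003 and 0.003 m and angle between cover_sound's own z axis and vertical below 0.04 rad and linear speed of cover_sound below 0.02 m/s and value of joint bolt above 0.018 m); the robot touches nothing.
It fails at once if a bystander is moved more than 30 mm (distance of any of spray_can, tape_roll, screwdriver, wrench, jar, carton, coupling from where it was at the start of the episode above 0.03 m).
It also fails if it takes over 72 s, if anything falls off the work surface, if the arm or the gripper's body presses on something with over 40 N, if the wrist force passes 120 N, or if a joint passes its speed limit or range.

### The arm

A 7-joint arm with a two-finger parallel gripper is mounted at the origin on the work surface. World frame = base frame: x ahead of the robot, y to its left, z up, the work surface at z = 0. Lengths are in m, angles in rad, forces in N, time in s.
With the tool pointing down it reaches from about 0.4 to 0.9 m from the base axis. Payload 5.6 kg.
Tool frame: the origin (TCP) lies midway between the tips of the shut fingers; the grasp point (between the pads) lies 19 mm behind it; z points along the fingers, x is the direction in which the jaws open and shut, and the axes are right-handed (so a half turn about z gives the same grasp; the last joint's range is limited). The gripper opens to 92 mm and grips with 3 to 60 N. Pads are 20 mm wide; open, the fingers measure 128 mm over their backs; the gripper's body (75 mm by 189 mm) begins 69 mm behind the grasp point.
Start: joints at [1.285, 0.468, -0.012, 1.603, 0.006, 1.071, -0.056], TCP at [0.156, -0.631, 0.215] pointing down, gripper open.
Joint ranges: [-2.53, 2.53], [-0.31, 2.02], [-1.57, 1.55], [0.28, 2.44], [-1.29, 4.43], [0.15, 1.84], [-2.92, 2.92]. Speed limits (rad/s): [2.57, 2.57, 3.14, 3.14, 3.14, 3.14, 3.14].

### API

Orientations are given as [roll, pitch, yaw] about the fixed x, y, z axes, in that order (R = Rz(yaw) Ry(pitch) Rx(roll)).
In Python, from rig import observe, capture, close_job gives the robot as it stands.
- The arm moves only by the tool carry_out, never from a script. Its argument "targets" is a list of rows, each a list of 7 numbers: the shift along the tool's x, y, z in mm, then the turn, a rotation vector about the tool's x, y, z in rad, then the opening, from -1 (shut) to 1 (fully open). In form: [[tx, ty, tz, rx, ry, rz, gripper], ...]. A call has 1 to 10 rows; each row shifts and turns the pose as measured when the row begins, along the tool's axes as they then stand; what a row does not reach is not made up. A row lasts 1/10 s, in which the tool goes at most 50 mm and 8.59 degrees, less where a joint would pass 70% of its speed; a pose out of reach is approached as far as the arm can. A call with a gripper value outside its range is refused whole. The fingers move at their own pace and stop on an object; the grip force is fixed at half the most. Time passes only in rows, so rows that do not move let the fingers close. It gives the time, the measured TCP pose, the force and the opening at its end, in the units of the state.
- observe(): the state, without advancing time (a new reading comes with each control period).
- capture(name): name is "scene" or "top"; returns a dict with "color" (400x640x3 uint8, blue, green, red), "fx", "fy", "cx", "cy" (pixels), "T" (4x4, takes a point from camera to world coordinates). Camera axes: x right, y down, z forward; pixel columns grow to the right and rows downward; lengths in m; the calibration is good to about 2 mm. A picture is of the moment at which its call begins. There is no depth.
- close_job(): hands the job in, once; it reports no verdict.
The state is a dict: "clock": time; "q": joint angles; "joint_velocities": joint speeds; "joint_efforts": joint torques, N m; "eef_pos": TCP position; "tool_rot": TCP orientation; "ft_force": force on the tool from outside, world axes, zero at the start; "ft_torque": the same for the moment, N m; "opening": finger opening in m.
Only numpy, scipy, OpenCV 4.12 (cv2) and the standard library are available. Lean on these libraries where they do the work, as an engineer would, in place of code of your own. Each camera call takes 0.05 s, during which the arm holds its last target.

## Working session

There is one attempt and no reset: what is moved stays moved. The work goes in short steps, Python scripts to look and compute and a tool call to move; the robot and the scene stay as the last step left them, time stands still between calls to the robot, and variables do not carry over. Pictures are saved under pics/ and viewed, and the job is handed in when it is done.

Besides the shell and the picture viewer there is one more tool, called after "Request:" as name([rows], argument=value, ...), one row to a line, values as JSON. carry_out: Moves the arm, as the interface text tells. Its arguments: {"type":"object","properties":{"targets":{"type":"array"}},"required":["targets"]}

```bash
ls; mkdir -p pics
python3 - <<'E'
from rig import observe, capture
import cv2, numpy as np
np.set_printoptions(precision=4,suppress=True)
print(observe())
for n in("scene","top"):
    c=capture(n); cv2.imwrite(f"pics/{n}0.png",c["color"]); print(n,c["fx"],c["fy"],c["cx"],c["cy"]);print(np.array(c["T"]))
E
```

```text
pics
{'clock': 0.0, 'q': array([ 1.285 ,  0.4683, -0.0116,  1.6036,  0.006 ,  1.0714, -0.0563]), 'joint_velocities': array([ 0.0002,  0.0008,  0.0002, -0.0002, -0.0004,  0.0014, -0.0002]), 'joint_efforts': array([  0.0004, -52.0576,  -0.0118, -24.3755,  -0.0565,   0.0172,
         0.0002]), 'eef_pos': array([ 0.1561, -0.6304,  0.2137]), 'tool_rot': array([ 3.1415,  0.0018, -1.328 ]), 'ft_force': array([-0.3563,  0.065 ,  0.9014]), 'ft_torque': array([-0.0118, -0.0307, -0.0333]), 'opening': 0.09197575284033428}
scene 457.7737969790103 457.7737969790103 320.1160951492254 201.18520547046592
[[-0.755   0.5565 -0.3468  0.9119]
 [ 0.6557  0.6447 -0.393   0.578 ]
 [ 0.0049 -0.5241 -0.8516  1.1238]
 [ 0.      0.      0.      1.    ]]
top 372.1797959591428 372.1797959591428 318.4976505057698 192.36993925899733
[[ 0.0167 -0.9975  0.0685  0.4378]
 [-0.9999 -0.0165  0.0025  0.0779]
 [-0.0014 -0.0686 -0.9976  1.0835]
 [ 0.      0.      0.      1.    ]]
```

View pics/scene0.png

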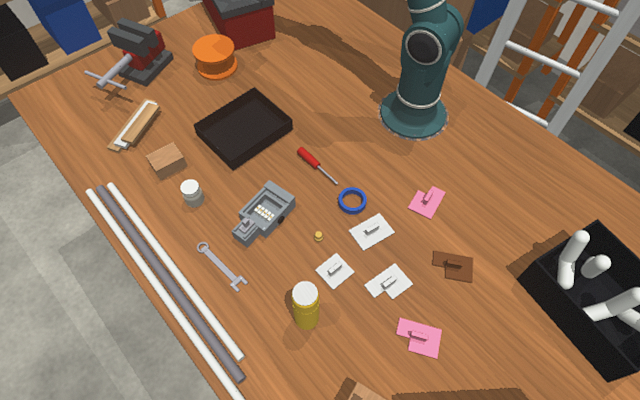

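View pics/top0.png

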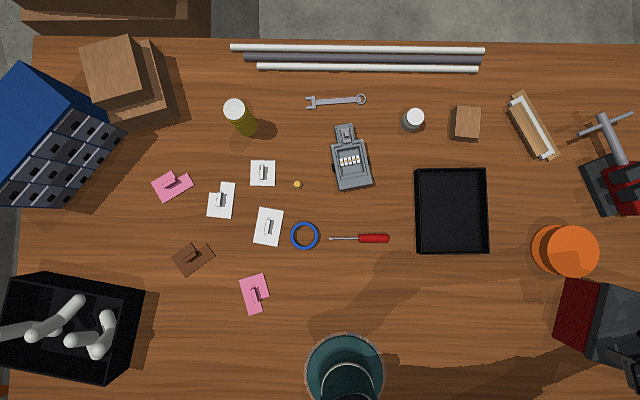

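Candidates in the top view for "cover":
- White: (262,173) nearly square, so short. (222,200) has a corner notch, so chipped. (268,226) is a full rectangle, so sound.
- Look-alikes to leave: pink (172,186), pink (254,293) and brown (193,257).

Next is a close crop to check that choice.

```bash
cat > h.py <<'E'
import cv2, numpy as np
from rig import observe, capture
np.set_printoptions(precision=4,suppress=True)
def ray(c,px):
    T=np.array(c["T"]); px=np.atleast_2d(px).astype(float)
    d=np.c_[(px[:,0]-c["cx"])/c["fx"],(px[:,1]-c["cy"])/c["fy"],np.ones(len(px))]
    return T[:3,3],d@T[:3,:3].T
def plane(c,px,z):
    o,d=ray(c,px); return o+d*((z-o[2])/d[:,2])[:,None]
def tri(c1,p1,c2,p2):
    o1,d1=ray(c1,p1);o2,d2=ray(c2,p2);out=[]
    for a,b in zip(d1,d2):
        s=np.linalg.lstsq(np.c_[a,-b],o2-o1,rcond=None)[0]
        A=o1+s[0]*a;B=o2+s[1]*b; out.append(np.r_[(A+B)/2,np.linalg.norm(A-B)])
    return np.array(out)
def proj(c,P):
    T=np.array(c["T"]);P=np.atleast_2d(P);q=(P-T[:3,3])@T[:3,:3]
    return np.c_[q[:,0]/q[:,2]*c["fx"]+c["cx"],q[:,1]/q[:,2]*c["fy"]+c["cy"]]
def crop(c,x0,y0,x1,y1,s,name,grid=10):
    im=cv2.resize(c["color"][y0:y1,x0:x1],None,fx=s,fy=s,interpolation=cv2.INTER_CUBIC)
    for x in range((x0//grid+1)*grid,x1,grid):
        cv2.line(im,((x-x0)*s,0),((x-x0)*s,6),(0,0,255),1); cv2.putText(im,str(x),((x-x0)*s-8,16),0,.35,(0,0,255),1)
    for y in range((y0//grid+1)*grid,y1,grid):
        cv2.line(im,(0,(y-y0)*s),(6,(y-y0)*s),(0,0,255),1); cv2.putText(im,str(y),(8,(y-y0)*s+4),0,.35,(0,0,255),1)
    cv2.imwrite("pics/"+name,im)
E
python3 - <<'E'
from h import *
t=capture("top");s=capture("scene")
crop(t,195,145,305,255,5,"t_cov.png");crop(s,305,205,425,305,6,"s_cov.png")
crop(t,320,115,385,200,7,"t_box.png");crop(s,225,175,305,250,8,"s_box.png")
for n,c in(("top",t),("scene",s)):
    hsv=cv2.cvtColor(c["color"],cv2.COLOR_BGR2HSV)
    m=((hsv[...,1]<40)&(hsv[...,2]>150)).astype(np.uint8)
    cs,_=cv2.findContours(m,cv2.RETR_EXTERNAL,cv2.CHAIN_APPROX_NONE)
    for k in cs:
        a=cv2.contourArea(k)
        if 300<a<2500:
            (x,y),_,_=cv2.minAreaRect(k)
            if (n=="top" and 195<x<305 and 145<y<255) or (n=="scene" and 305<x<425 and 205<y<305):
                P=plane(c,k.reshape(-1,2),.005)
                # polygon of plate at z=5mm
                r=cv2.minAreaRect((P[:,:2]*1000).astype(np.float32))
                ap=cv2.approxPolyDP(k,3,True).reshape(-1,2)
                print(n,(x,y),a,"rect mm",r,"approx",ap.tolist())
E
```

```text
top (267.824951171875, 226.245361328125) 848.5 rect mm ((411.59259033203125, 225.1280517578125), (71.7483901977539, 104.77896118164062), 80.8114013671875) approx [[259, 207], [253, 242], [276, 246], [283, 211]]
top (220.33848571777344, 199.2923126220703) 707.5 rect mm ((487.27752685546875, 365.04339599609375), (71.42855072021484, 104.33460998535156), 84.72950744628906) approx [[221, 182], [219, 193], [209, 193], [206, 215], [230, 218], [234, 183]]
top (262.0, 172.5) 585.5 rect mm ((567.3096923828125, 246.11663818359375), (73.34101867675781, 70.28104400634766), 0.9486928582191467) approx [[251, 160], [250, 185], [274, 185], [274, 160]]
scene (388.21624755859375, 284.29730224609375) 884.5 rect mm ((488.6610412597656, 366.67742919921875), (72.83982849121094, 105.74313354492188), 84.46304321289062) approx [[412, 283], [393, 264], [364, 285], [374, 297], [385, 290], [393, 298]]
scene (334.362060546875, 270.8448181152344) 706.5 rect mm ((568.3128662109375, 247.68267822265625), (73.19831085205078, 75.62896728515625), 89.89178466796875) approx [[336, 253], [315, 270], [332, 288], [354, 272]]
scene (371.283203125, 231.12550354003906) 859.5 rect mm ((413.16802978515625, 227.10089111328125), (74.21749114990234, 105.634521484375), 80.9486312866211) approx [[379, 213], [349, 230], [363, 250], [394, 232]]
```

View pics/t_cov.png

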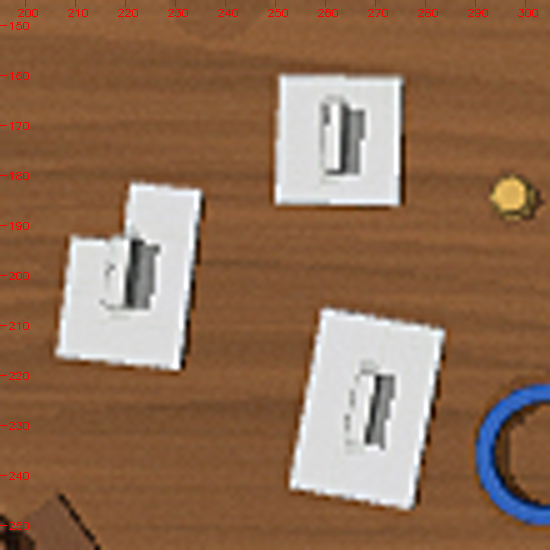

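View pics/s_cov.png

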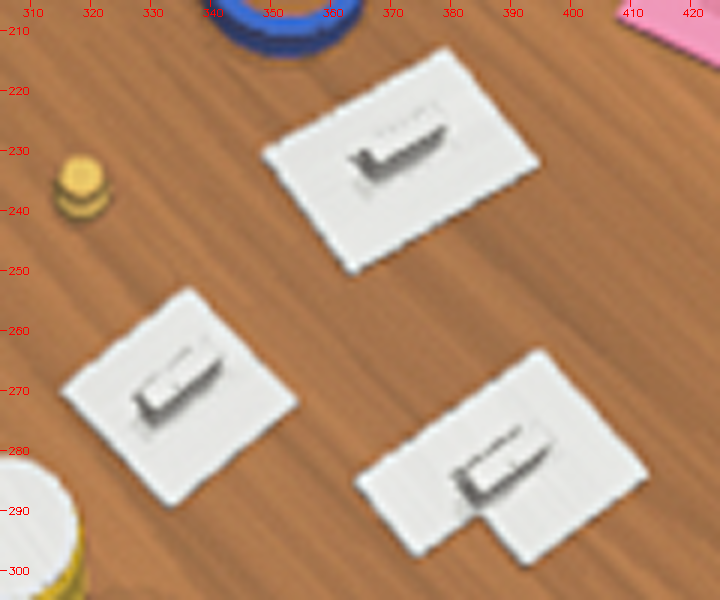

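View pics/t_box.png

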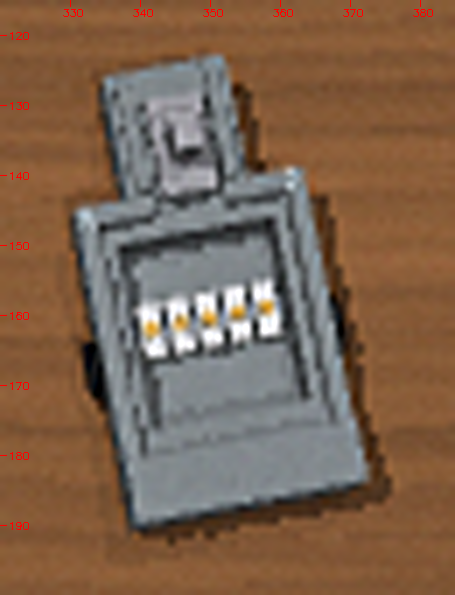

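View pics/s_box.png

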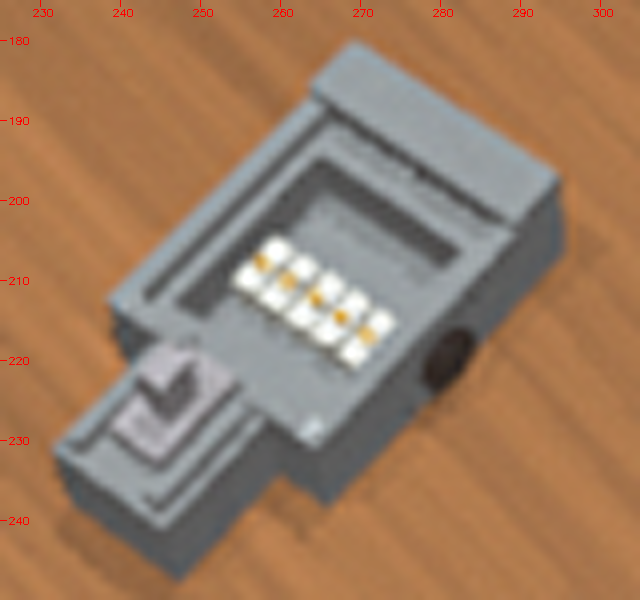

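The crops confirm the choice. In the top view the square short cover is at (262,173), the cover missing its +x+y corner at (220,199), and the full rectangle at (268,226). The box has its lip at the bottom (355,187) and its bolt at the top (346,133). Next I triangulate corners.

Run:
```python
from h import *
t=capture("top");s=capture("scene")
# corners plates: top / scene matches
M={"sound":([[259,207],[253,242],[276,246],[283,211]],[[349,230],[379,213],[394,232],[363,250]]),}
# match by nearest projection at z=5mm
tp={"sound":[[259,207],[253,242],[276,246],[283,211]],"chip":[[221,182],[219,193],[209,193],[206,215],[230,218],[234,183]],"short":[[251,160],[250,185],[274,185],[274,160]]}
sp={"sound":[[379,213],[349,230],[363,250],[394,232]],"chip":[[412,283],[393,264],[364,285],[374,297],[385,290],[393,298]],"short":[[336,253],[315,270],[332,288],[354,272]]}
for k in tp:
    a=np.array(tp[k],float); b=np.array(sp[k],float); pr=proj(s,plane(t,a,.005))
    j=[np.argmin(np.linalg.norm(b-p,axis=1)) for p in pr]
    T=tri(t,a,s,b[j]); print(k,j,"\n",T, "mean",T.mean(0))
def ft(l): return np.array(l)/7+np.array([320,115])-.43
def fs(l): return np.array(l)/8+np.array([225,175])-.44
names=["lip+y","lip-y","far+y","far-y","bed+y","bed-y"]
a=ft([[135,528],[368,480],[77,210],[300,170],[105,80],[222,57]])
b=fs([[560,178],[355,40],[318,445],[108,300],[160,528],[55,450]])
T=tri(t,a,s,b)
for n,r in zip(names,T): print(n,r)
z=[.052,.052,.045,.045,.048,.048]
for n,p,q,zz in zip(names,a,b,z): print(n,plane(t,p,zz),plane(s,q,zz))
# bin: rim corners
for n,c in(("top",t),("scene",s)):
    hsv=cv2.cvtColor(c["color"],cv2.COLOR_BGR2HSV)
    m=(c["color"].max(2)<48).astype(np.uint8)
    cs,_=cv2.findContours(m,cv2.RETR_EXTERNAL,cv2.CHAIN_APPROX_NONE)
    for k in cs:
        if cv2.contourArea(k)>3000:
            r=cv2.minAreaRect(k)
            P=plane(c,k.reshape(-1,2),.05); print(n,r,cv2.minAreaRect((P[:,:2]*1000).astype(np.float32)))
```

```text
sound [np.int64(2), np.int64(3), np.int64(0), np.int64(1)] 
 [[ 0.4672  0.2527 -0.0008  0.0015]
 [ 0.3648  0.2682 -0.0014  0.001 ]
 [ 0.3554  0.2001  0.0043  0.0006]
 [ 0.456   0.183   0.0014  0.0007]] mean [0.4108 0.226  0.0009 0.0009]
chip [np.int64(3), np.int64(4), np.int64(5), np.int64(0), np.int64(1), np.int64(2)] 
 [[ 0.5381  0.3664 -0.001   0.0003]
 [ 0.5049  0.3713  0.001   0.0016]
 [ 0.5046  0.4     0.0015  0.001 ]
 [ 0.4405  0.4048  0.0068  0.001 ]
 [ 0.4346  0.3353 -0.0004  0.0035]
 [ 0.5358  0.3272  0.0022  0.0011]] mean [0.4931 0.3675 0.0017 0.0014]
short [np.int64(2), np.int64(3), np.int64(0), np.int64(1)] 
 [[ 0.6041  0.2794  0.0032  0.0011]
 [ 0.5301  0.282  -0.002   0.0015]
 [ 0.5308  0.2113  0.0022  0.0018]
 [ 0.6049  0.2125  0.0026  0.0001]] mean [0.5675 0.2463 0.0015 0.0011]
lip+y [0.517  0.0234 0.0454 0.0007]
lip-y [ 0.5368 -0.0685  0.0477  0.0012]
far+y [0.6446 0.0494 0.0424 0.0023]
far-y [ 0.6636 -0.0416  0.0412  0.0004]
bed+y [0.7006 0.0377 0.0359 0.0001]
bed-y [ 0.7104 -0.0094  0.0359  0.0012]
lip+y [[0.5162 0.024  0.052 ]] [[0.5196 0.0266 0.052 ]]
lip-y [[ 0
[... 418 characters left out ...]
757.2313232421875), (375.5836486816406, 271.2969055175781), 80.3170394897461)
top ((451.2318115234375, 210.6860809326172), (86.95475769042969, 73.09101104736328), 88.15238952636719) ((465.0211181640625, -287.6111755371094), (238.1975860595703, 201.28538513183594), 1.7802765369415283)
scene ((604.1414794921875, 299.5574951171875), (150.71099853515625, 104.59402465820312), 48.69138717651367) ((125.65785217285156, 743.40380859375), (318.3612365722656, 308.2303466796875), 80.15608978271484)
scene ((243.5743408203125, 126.38208770751953), (59.03633499145508, 85.35197448730469), 55.437477111816406) ((473.812255859375, -274.093994140625), (249.22166442871094, 217.0896759033203), 1.7633112668991089)
```

```bash
python3 - <<'E'
from h import *
t=capture("top");s=capture("scene")
yaw=np.radians(11.8)
for n,c in(("t",t),("s",s)):
  g=cv2.cvtColor(c["color"],cv2.COLOR_BGR2GRAY).astype(np.float32)
  # rectified local grid images, 0.25mm/px around guess lip mid
  ex=np.array([np.cos(yaw),np.sin(yaw),0]);ey=np.array([-ex[1],ex[0],0])
  o=np.array([.592,-.009,0])
  xs=np.arange(-80,125,.333);ys=np.arange(-60,60,.333)
  for z in(.052,.045):
    G=o+np.array([0,0,z])+xs[None,:,None]/1000*ex+ys[::-1][:,None,None]/1000*ey
    p=proj(c,G.reshape(-1,3)).astype(np.float32).reshape(len(ys),len(xs),2)
    im=cv2.remap(c["color"],p[...,0],p[...,1],cv2.INTER_CUBIC)
    for X in range(-80,125,10):
        u=int((X+80)*3); cv2.line(im,(u,0),(u,5 if X else 12),(0,0,255),1); cv2.putText(im,str(X),(u-8,16),0,.33,(0,0,255),1)
    for Y in range(-50,60,10):
        v=int((60-Y)*3); cv2.line(im,(0,v),(5,v),(0,0,255),1); cv2.putText(im,str(Y),(6,v+4),0,.33,(0,0,255),1)
    cv2.imwrite(f"pics/rect_{n}{int(z*1000)}.png",im)
E
python3 -c "
import cv2,numpy as np
for n in 'ts': cv2.imwrite(f'pics/rr_{n}.png',cv2.resize(np.vstack([cv2.imread(f'pics/rect_{n}{z}.png') for z in (52,45)]),None,fx=.8,fy=.8))"
```

```text
(no output)
```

View pics/rect_t45.png

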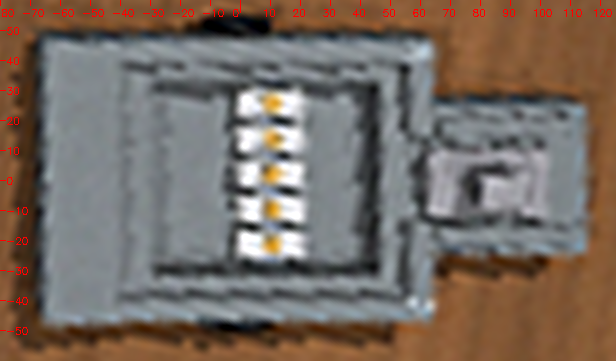

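View pics/rect_s45.png

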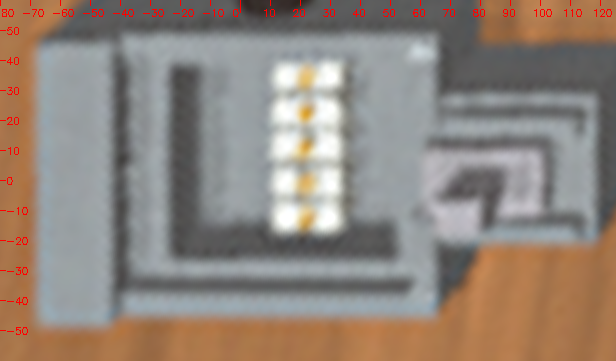

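View pics/rect_s52.png

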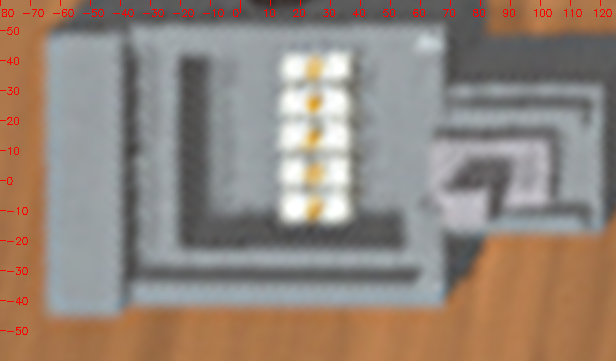

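View pics/rect_t52.png

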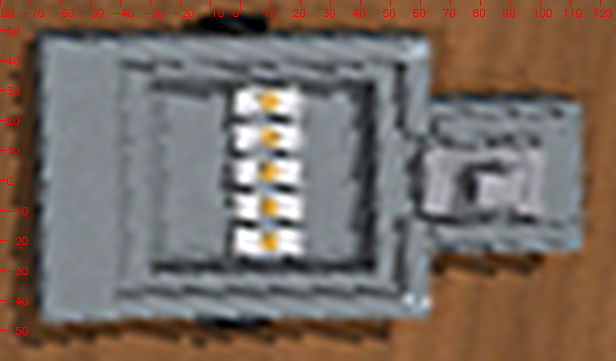

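The rectified views show the box yawed about 11.8° with its pocket centre near (0.594, -0.007), and the two cameras agree to about 2 mm. The plate heights triangulate to 0–5 mm and the box rims to 41–48 mm, which matches the text. Next I write a move calculator.

```bash
cat > mv.py <<'E'
import sys
from h import *
from scipy.spatial.transform import Rotation as Ro, Slerp
def toolR(yawdeg,tilt=0):
    return Ro.from_euler('z',yawdeg,degrees=True)*Ro.from_euler('y',-tilt,degrees=True)*Ro.from_euler('z',-90,degrees=True)*Ro.from_euler('x',180,degrees=True)
def plan(wps,gain=1.0):
    """wps: list of (pos, coveryaw deg, tilt deg, grip)"""
    s=observe(); p=np.array(s["eef_pos"]); R=Ro.from_euler('xyz',s["tool_rot"])
    print("now",s["clock"],p,"yaw/tilt delta",np.degrees((R.inv()*toolR(wps[0][1],wps[0][2])).as_rotvec()),"F",s["ft_force"],"open",s["opening"])
    for q,yw,ti,g,step in wps:
        q=np.array(q);Rt=toolR(yw,ti); dr=(R.inv()*Rt).as_rotvec()
        n=int(max(1,np.ceil(np.linalg.norm(q-p)*1000/step),np.ceil(np.degrees(np.linalg.norm(dr))/8)))
        sl=Slerp([0,1],Ro.concatenate([R,Rt]))
        rows=[]
        for i in range(n):
            d=sl(i/n).inv().apply((q-p)/n)*1000
            rows.append([round(float(v),1) for v in d]+[round(float(v)/n,3) for v in dr]+[g])
        print(n,"rows"); 
        last=None;c=0
        for r in rows: print(r)
        p=q;R=Rt
E
python3 - <<'E'
from mv import *
plan([((.45,-.2,.2),-1,0,0,48),((.5678,.2469,.10),-1,0,0,48)])
E
```

```text
now 0.4 [ 0.1562 -0.6309  0.2145] yaw/tilt delta [ 0.0036  0.0112 14.9102] F [ 0.4622 -0.0639  0.6372] open 0.09217971140708305
11 rows
[-31.6, -35.3, 1.3, 0.0, 0.0, 0.024, 0]
[-32.4, -34.6, 1.3, 0.0, 0.0, 0.024, 0]
[-33.2, -33.8, 1.3, 0.0, 0.0, 0.024, 0]
[-34.0, -33.0, 1.3, 0.0, 0.0, 0.024, 0]
[-34.8, -32.2, 1.3, 0.0, 0.0, 0.024, 0]
[-35.6, -31.4, 1.3, 0.0, 0.0, 0.024, 0]
[-36.3, -30.5, 1.3, 0.0, 0.0, 0.024, 0]
[-37.0, -29.6, 1.3, 0.0, 0.0, 0.024, 0]
[-37.7, -28.8, 1.3, 0.0, 0.0, 0.024, 0]
[-38.4, -27.9, 1.3, 0.0, 0.0, 0.024, 0]
[-39.0, -26.9, 1.3, 0.0, 0.0, 0.024, 0]
10 rows
[-44.9, -11.0, 10.0, 0.0, 0.0, 0.0, 0]
[-44.9, -11.0, 10.0, 0.0, 0.0, 0.0, 0]
[-44.9, -11.0, 10.0, 0.0, 0.0, 0.0, 0]
[-44.9, -11.0, 10.0, 0.0, 0.0, 0.0, 0]
[-44.9, -11.0, 10.0, 0.0, 0.0, 0.0, 0]
[-44.9, -11.0, 10.0, 0.0, 0.0, 0.0, 0]
[-44.9, -11.0, 10.0, 0.0, 0.0, 0.0, 0]
[-44.9, -11.0, 10.0, 0.0, 0.0, 0.0, 0]
[-44.9, -11.0, 10.0, 0.0, 0.0, 0.0, 0]
[-44.9, -11.0, 10.0, 0.0, 0.0, 0.0, 0]
```

Request:
carry_out([
  [-32,-35,1,0,0,0.024,0],
  [-32,-35,1,0,0,0.024,0],
  [-33,-34,1,0,0,0.024,0],
  [-34,-33,1,0,0,0.024,0],
  [-35,-32,1,0,0,0.024,0],
  [-36,-31,1,0,0,0.024,0],
  [-36,-30,1,0,0,0.024,0],
  [-37,-30,1,0,0,0.024,0],
  [-38,-29,1,0,0,0.024,0],
  [-38,-28,1,0,0,0.024,0],
])

```text
clock: 1.4
eef_pos: [0.4312, -0.2351, 0.2036]
tool_rot: [-3.14, -0.007, -1.594]
ft_force: [0.8, -0.3, 0.8]
opening: 0.0458
```

Run:
```python
from mv import *
plan([((.5678,.2469,.12),-1,0,0,48)])
```

```text
now 1.4 [ 0.4312 -0.2351  0.2036] yaw/tilt delta [-0.0774 -0.425  -0.311 ] F [ 0.7757 -0.2875  0.8237] open 0.04584805705550154
11 rows
[-44.1, -11.4, 7.3, -0.0, -0.001, -0.0, 0]
[-44.1, -11.4, 7.3, -0.0, -0.001, -0.0, 0]
[-44.1, -11.4, 7.3, -0.0, -0.001, -0.0, 0]
[-44.1, -11.5, 7.4, -0.0, -0.001, -0.0, 0]
[-44.1, -11.5, 7.4, -0.0, -0.001, -0.0, 0]
[-44.1, -11.5, 7.4, -0.0, -0.001, -0.0, 0]
[-44.1, -11.5, 7.5, -0.0, -0.001, -0.0, 0]
[-44.1, -11.6, 7.5, -0.0, -0.001, -0.0, 0]
[-44.1, -11.6, 7.5, -0.0, -0.001, -0.0, 0]
[-44.1, -11.6, 7.5, -0.0, -0.001, -0.0, 0]
[-44.0, -11.6, 7.6, -0.0, -0.001, -0.0, 0]
```

Request:
carry_out([
  [-46,-12,8,0,0,0,0],
  [-46,-12,8,0,0,0,0],
  [-46,-12,8,0,0,0,0],
  [-46,-12,8,0,0,0,0],
  [-46,-12,8,0,0,0,0],
  [-46,-12,8,0,0,0,0],
  [-46,-12,8,0,0,0,0],
  [-46,-12,8,0,0,0,0],
  [-46,-12,8,0,0,0,0],
  [-46,-12,8,0,0,0,0],
])

```text
clock: 2.4
eef_pos: [0.5709, 0.2379, 0.1215]
tool_rot: [-3.128, -0.01, -1.598]
ft_force: [0.8, 0.0, -0.6]
opening: 0.0462
```

Run:
```python
from mv import *
plan([((.5678,.2469,.1),-1,0,0,40)])
```

```text
now 2.4 [0.5709 0.2379 0.1215] yaw/tilt delta [-0.775  -0.5922 -0.5363] F [ 0.8373  0.0382 -0.5672] open 0.046185129195160136
1 rows
[-9.1, 3.7, 21.4, -0.014, -0.01, -0.009, 0]
```

Request:
carry_out([
  [-9,3,20,-0.014,-0.01,-0.009,0],
  [0,0,10,0,0,0,0],
  [0,0,0,0,0,0,0],
])

```text
clock: 2.7
eef_pos: [0.5675, 0.2565, 0.0894]
tool_rot: [3.14, 0.005, -1.578]
ft_force: [-0.4, 0.4, 0.1]
opening: 0.046
```

Run:
```python
from mv import *
plan([((.5678,.2469,.009),-1,0,0,40)])
t=capture("top");s=capture("scene")
a=cv2.resize(t["color"][130:230,200:320],None,fx=4,fy=4,interpolation=2);b=cv2.resize(s["color"][200:300,280:380],None,fx=4,fy=4,interpolation=2)
cv2.imwrite("pics/a1.png",np.hstack([a[:, :400],b])[:400])
```

```text
now 2.7 [0.5675 0.2565 0.0894] yaw/tilt delta [0.0639 0.2585 0.5847] F [-0.3817  0.352   0.143 ] open 0.045954616598346563
3 rows
[3.3, -0.2, 26.8, 0.0, 0.002, 0.003, 0]
[3.3, -0.2, 26.8, 0.0, 0.002, 0.003, 0]
[3.2, -0.2, 26.8, 0.0, 0.002, 0.003, 0]
```

View pics/a1.png

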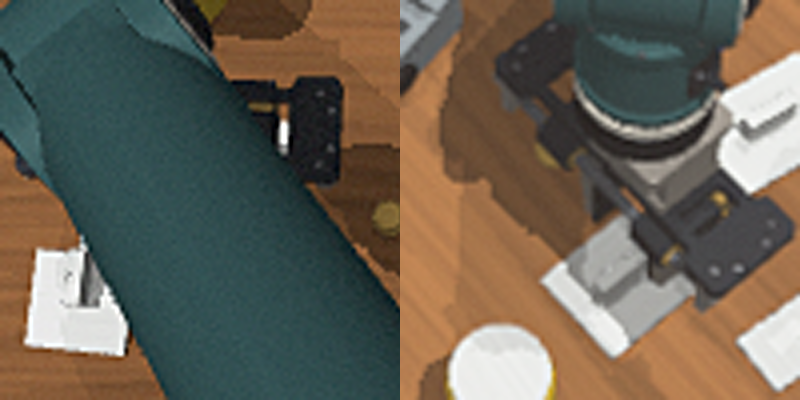

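The scene half shows the open gripper straddling the short cover near (610,270), with the can well clear at lower left. Descending.

Request:
carry_out([
  [5,0,30,0,0,0.005,0],
  [5,0,25,0,0,0.005,0],
  [0,0,15,0,0,0,0],
  [0,0,0,0,0,0,0],
])

```text
clock: 3.2
eef_pos: [0.5735, 0.2408, 0.0245]
tool_rot: [-3.131, 0.005, -1.598]
ft_force: [-0.8, -0.3, 0.3]
opening: 0.0458
```

Run:
```python
from mv import *
plan([((.5678,.2469,.009),-1,0,0,40)])
```

```text
now 3.2 [0.5735 0.2408 0.0245] yaw/tilt delta [-0.6099  0.2971 -0.5739] F [-0.7834 -0.2783  0.3058] open 0.04582991839234601
1 rows
[-5.9, 6.0, 15.5, -0.011, 0.005, -0.01, 0]
```

Request:
carry_out([
  [-5,5,5,-0.01,0.005,-0.01,0],
  [0,0,5,0,0,0,0],
  [0,0,0,0,0,0,0],
])

```text
clock: 3.5
eef_pos: [0.5704, 0.2466, 0.0169]
tool_rot: [-3.138, 0.001, -1.589]
ft_force: [-0.2, 0.6, -0.7]
opening: 0.0461
```

Run:
```python
from mv import *
plan([((.5678,.2469,.009),-1,0,0,40)])
plan([((.5678,.2469,.009),-1,0,0,40)])
```

```text
now 3.5 [0.5704 0.2466 0.0169] yaw/tilt delta [-0.2276  0.0821 -0.0244] F [-0.1546  0.6399 -0.6975] open 0.046081016215485465
1 rows
[-0.2, 2.6, 7.9, -0.004, 0.001, -0.0, 0]
now 3.5 [0.5704 0.2466 0.0169] yaw/tilt delta [-0.2276  0.0821 -0.0244] F [-0.1546  0.6399 -0.6975] open 0.046081016215485465
1 rows
[-0.2, 2.6, 7.9, -0.004, 0.001, -0.0, 0]
```

Request:
carry_out([
  [0,3,6,0,0,0,0],
  [0,0,2,0,0,0,-1],
  [0,0,0,0,0,0,-1],
  [0,0,0,0,0,0,-1],
  [0,0,0,0,0,0,-1],
  [0,0,0,0,0,0,-1],
])

```text
clock: 4.1
eef_pos: [0.5679, 0.2478, 0.0098]
tool_rot: [-3.135, 0.003, -1.588]
ft_force: [0.3, -0.0, -0.4]
opening: 0.0114
```

Request:
carry_out([
  [0,0,-40,0,0,0,-1],
  [0,0,-45,0,0,0,-1],
  [0,0,-45,0,0,0,-1],
])

```text
clock: 4.4
eef_pos: [0.5621, 0.2447, 0.1351]
tool_rot: [3.132, -0.004, -1.587]
ft_force: [0.3, 0.0, -1.0]
opening: 0.0119
```

Run:
```python
from mv import *
plan([((.533,-.28,.13),-1,0,-1,48)])
s=capture("scene");cv2.imwrite("pics/a2.png",s["color"])
```

```text
now 4.4 [0.5621 0.2447 0.1351] yaw/tilt delta [ 0.5503 -0.2484  0.0441] F [ 0.2614  0.002  -0.9583] open 0.011917051863343943
11 rows
[47.7, 1.8, 0.7, 0.001, -0.0, 0.0, -1]
[47.7, 1.8, 0.7, 0.001, -0.0, 0.0, -1]
[47.7, 1.8, 0.7, 0.001, -0.0, 0.0, -1]
[47.7, 1.8, 0.6, 0.001, -0.0, 0.0, -1]
[47.7, 1.8, 0.6, 0.001, -0.0, 0.0, -1]
[47.7, 1.8, 0.6, 0.001, -0.0, 0.0, -1]
[47.7, 1.8, 0.6, 0.001, -0.0, 0.0, -1]
[47.7, 1.8, 0.5, 0.001, -0.0, 0.0, -1]
[47.7, 1.8, 0.5, 0.001, -0.0, 0.0, -1]
[47.7, 1.8, 0.5, 0.001, -0.0, 0.0, -1]
[47.7, 1.8, 0.5, 0.001, -0.0, 0.0, -1]
```

View pics/a2.png

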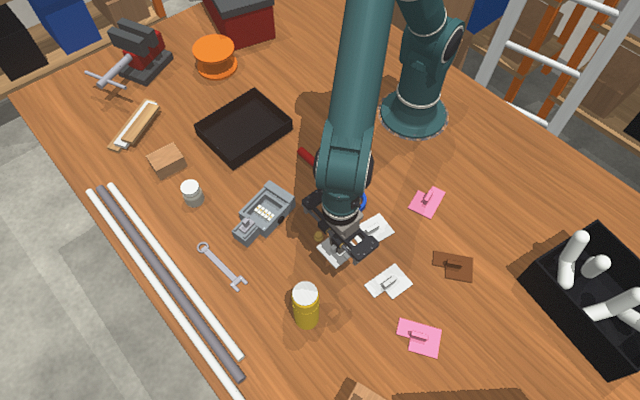

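The short cover is held and lifted at (333,250), and the others are undisturbed. Carrying it to the tray.

Request:
carry_out([
  [48,2,-1,0,0,0,-1],
  [48,2,-1,0,0,0,-1],
  [48,2,-1,0,0,0,-1],
  [48,2,-1,0,0,0,-1],
  [48,2,0,0,0,0,-1],
  [48,2,0,0,0,0,-1],
  [48,2,0,0,0,0,-1],
  [48,2,0,0,0,0,-1],
  [48,2,0,0,0,0,-1],
  [48,2,0,0,0,0,-1],
])

```text
clock: 5.45
eef_pos: [0.5436, -0.2383, 0.1491]
tool_rot: [-3.125, 0.009, -1.57]
ft_force: [1.5, 0.7, -1.1]
opening: 0.012
```

Run:
```python
from mv import *
plan([((.533,-.28,.1),-1,0,-1,40)])
```

```text
now 5.45 [ 0.5436 -0.2383  0.1491] yaw/tilt delta [-0.9582  0.4993  1.0232] F [ 1.4685  0.6789 -1.1082] open 0.011964164967798214
2 rows
[21.1, 5.7, 24.3, -0.008, 0.004, 0.009, -1]
[21.0, 5.3, 24.4, -0.008, 0.004, 0.009, -1]
```

Request:
carry_out([
  [20,5,15,-0.008,0.004,0.009,-1],
  [14,4,20,-0.008,0.004,0.009,-1],
  [0,0,20,0,0,0,-1],
  [0,0,20,0,0,0,-1],
])

```text
clock: 5.85
eef_pos: [0.5333, -0.2851, 0.0723]
tool_rot: [-3.137, -0.006, -1.605]
ft_force: [0.4, -0.1, -0.7]
opening: 0.0117
```

Run:
```python
from mv import *
plan([((.533,-.28,.017),-1,0,-1,40)])
s=capture("scene");crop(s,170,60,330,180,5,"a3.png")
```

```text
now 5.85 [ 0.5333 -0.2851  0.0723] yaw/tilt delta [-0.2662 -0.3627 -0.938 ] F [ 0.4435 -0.0732 -0.6748] open 0.011673248821296599
2 rows
[-2.7, 0.3, 27.7, -0.002, -0.003, -0.008, -1]
[-2.6, 0.3, 27.7, -0.002, -0.003, -0.008, -1]
```

View pics/a3.png

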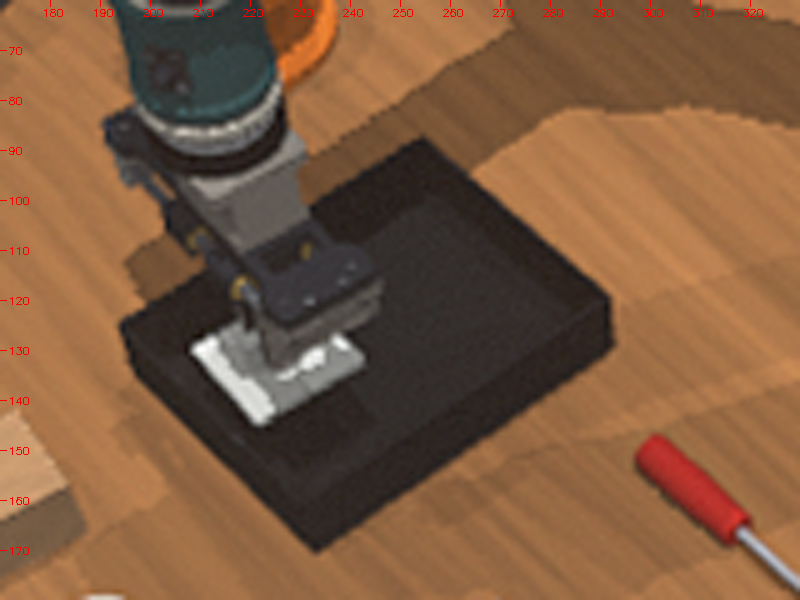

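The short cover is inside the tray's far half near (225,133). Lowering and releasing it.

Request:
carry_out([
  [-2,0,25,0,0,-0.008,-1],
  [-2,0,22,0,0,0,-1],
  [0,0,8,0,0,0,-1],
  [0,0,0,0,0,0,-1],
  [0,0,0,0,0,0,0],
  [0,0,0,0,0,0,0],
  [0,0,0,0,0,0,0],
])

```text
clock: 6.6
eef_pos: [0.5329, -0.2768, 0.0144]
tool_rot: [3.141, -0.003, -1.592]
ft_force: [-0.7, -0.6, -0.7]
opening: 0.0339
```

Request:
carry_out([
  [0,0,-40,0,0,0,0],
  [0,0,-45,0,0,0,0],
  [0,0,-45,0,0,0,0],
])

```text
clock: 6.9
eef_pos: [0.5286, -0.2743, 0.1414]
tool_rot: [3.128, 0.004, -1.592]
ft_force: [0.0, -0.7, -0.6]
opening: 0.0461
```

Run:
```python
from mv import *
plan([((.488,.3659,.14),-5.4,0,0,48)])
```

```text
now 6.9 [ 0.5286 -0.2743  0.1414] yaw/tilt delta [0.7617 0.1837 4.2036] F [ 0.0249 -0.6913 -0.6493] open 0.04607487389190533
14 rows
[-45.7, 3.9, 0.3, 0.001, 0.0, 0.005, 0]
[-45.6, 4.1, 0.3, 0.001, 0.0, 0.005, 0]
[-45.6, 4.3, 0.3, 0.001, 0.0, 0.005, 0]
[-45.6, 4.6, 0.3, 0.001, 0.0, 0.005, 0]
[-45.6, 4.8, 0.3, 0.001, 0.0, 0.005, 0]
[-45.5, 5.1, 0.2, 0.001, 0.0, 0.005, 0]
[-45.5, 5.3, 0.2, 0.001, 0.0, 0.005, 0]
[-45.5, 5.5, 0.2, 0.001, 0.0, 0.005, 0]
[-45.5, 5.8, 0.2, 0.001, 0.0, 0.005, 0]
[-45.4, 6.0, 0.2, 0.001, 0.0, 0.005, 0]
[-45.4, 6.2, 0.2, 0.001, 0.0, 0.005, 0]
[-45.4, 6.5, 0.2, 0.001, 0.0, 0.005, 0]
[-45.3, 6.7, 0.1, 0.001, 0.0, 0.005, 0]
[-45.3, 7.0, 0.1, 0.001, 0.0, 0.005, 0]
```

Request:
carry_out([
  [-48,4,0,0,0,0.005,0],
  [-48,4,0,0,0,0.005,0],
  [-48,4,0,0,0,0.005,0],
  [-48,4,0,0,0,0.005,0],
  [-48,5,0,0,0,0.005,0],
  [-48,5,0,0,0,0.005,0],
  [-48,5,0,0,0,0.005,0],
  [-48,5,0,0,0,0.005,0],
  [-48,6,0,0,0,0.005,0],
  [-48,6,0,0,0,0.005,0],
])

```text
clock: 7.9
eef_pos: [0.5126, 0.212, 0.1528]
tool_rot: [-3.127, -0.007, -1.664]
ft_force: [-0.3, 0.0, -0.5]
opening: 0.0458
```

Run:
```python
from mv import *
plan([((.488,.3659,.14),-5.4,0,0,48)])
```

```text
now 7.9 [0.5126 0.212  0.1528] yaw/tilt delta [-0.8352 -0.3801  0.0908] F [-0.2579  0.0034 -0.5231] open 0.04582150151400388
4 rows
[-37.8, 9.7, 2.8, -0.004, -0.002, 0.0, 0]
[-37.8, 9.7, 2.9, -0.004, -0.002, 0.0, 0]
[-37.8, 9.7, 3.0, -0.004, -0.002, 0.0, 0]
[-37.7, 9.7, 3.1, -0.004, -0.002, 0.0, 0]
```

Request:
carry_out([
  [-40,8,5,-0.004,-0.002,0,0],
  [-40,8,5,-0.004,-0.002,0,0],
  [-38,8,10,-0.004,-0.002,0,0],
  [-20,4,20,0,0,0,0],
  [0,0,20,0,0,0,0],
  [0,0,10,0,0,0,0],
])

```text
clock: 8.5
eef_pos: [0.495, 0.3699, 0.0848]
tool_rot: [-3.133, 0.01, -1.651]
ft_force: [0.1, -0.3, 0.1]
opening: 0.0461
```

Run:
```python
from mv import *
plan([((.488,.3659,.03),-5.4,0,0,48)])
```

```text
now 8.5 [0.495  0.3699 0.0848] yaw/tilt delta [-0.495   0.5717  0.7971] F [ 0.1168 -0.3435  0.0961] open 0.04609047347376686
2 rows
[2.6, 3.6, 27.3, -0.004, 0.005, 0.007, 0]
[2.5, 3.4, 27.4, -0.004, 0.005, 0.007, 0]
```

Request:
carry_out([
  [3,5,25,-0.004,0.005,0.007,0],
  [2,4,20,-0.004,0.005,0.007,0],
  [0,2,5,0,0,0,0],
  [0,0,0,0,0,0,0],
])

```text
clock: 8.9
eef_pos: [0.4847, 0.3649, 0.0336]
tool_rot: [-3.14, -0.001, -1.667]
ft_force: [1.0, -0.7, 0.4]
opening: 0.046
```

Run:
```python
from mv import *
plan([((.488,.3659,.009),-5.4,0,0,48)])
```

```text
now 8.9 [0.4847 0.3649 0.0336] yaw/tilt delta [-0.0789 -0.0322 -0.134 ] F [ 0.9515 -0.6602  0.3858] open 0.04601253164608214
1 rows
[-1.3, -3.2, 24.6, -0.001, -0.001, -0.002, 0]
```

Request:
carry_out([
  [-1,-3,14,0,0,0,0],
  [0,-2,10,0,0,0,0],
  [0,0,0,0,0,0,0],
])

```text
clock: 9.2
eef_pos: [0.4928, 0.3657, 0.0105]
tool_rot: [-3.136, 0.002, -1.669]
ft_force: [-0.6, -0.3, 0.7]
opening: 0.0461
```

Request:
carry_out([
  [0,4,1,0,0,0,0],
  [0,0,0,0,0,0,-1],
  [0,0,0,0,0,0,-1],
  [0,0,0,0,0,0,-1],
  [0,0,0,0,0,0,-1],
  [0,0,0,0,0,0,-1],
  [0,0,-40,0,0,0,-1],
  [0,0,-45,0,0,0,-1],
  [0,0,-45,0,0,0,-1],
])

```text
clock: 10.1
eef_pos: [0.484, 0.3626, 0.1361]
tool_rot: [3.136, -0.008, -1.669]
ft_force: [1.3, 0.6, -0.9]
opening: 0.0116
```

Run:
```python
from mv import *
plan([((.413,-.284,.14),-3,0,-1,48)])
s=capture("scene");cv2.imwrite("pics/a4.png",s["color"])
```

```text
now 10.1 [0.484  0.3626 0.1361] yaw/tilt delta [ 0.3576 -0.4335 -2.6021] F [ 1.3075  0.5627 -0.8931] open 0.011640133554052065
14 rows
[46.5, 0.5, 0.1, 0.0, -0.001, -0.003, -1]
[46.5, 0.7, 0.1, 0.0, -0.001, -0.003, -1]
[46.5, 0.8, 0.0, 0.0, -0.001, -0.003, -1]
[46.5, 1.0, 0.0, 0.0, -0.001, -0.003, -1]
[46.4, 1.1, -0.0, 0.0, -0.001, -0.003, -1]
[46.4, 1.3, -0.0, 0.0, -0.001, -0.003, -1]
[46.4, 1.4, -0.1, 0.0, -0.001, -0.003, -1]
[46.4, 1.6, -0.1, 0.0, -0.001, -0.003, -1]
[46.4, 1.7, -0.1, 0.0, -0.001, -0.003, -1]
[46.4, 1.9, -0.1, 0.0, -0.001, -0.003, -1]
[46.4, 2.0, -0.2, 0.0, -0.001, -0.003, -1]
[46.4, 2.2, -0.2, 0.0, -0.001, -0.003, -1]
[46.4, 2.3, -0.2, 0.0, -0.001, -0.003, -1]
[46.4, 2.5, -0.3, 0.0, -0.001, -0.003, -1]
```

View pics/a4.png

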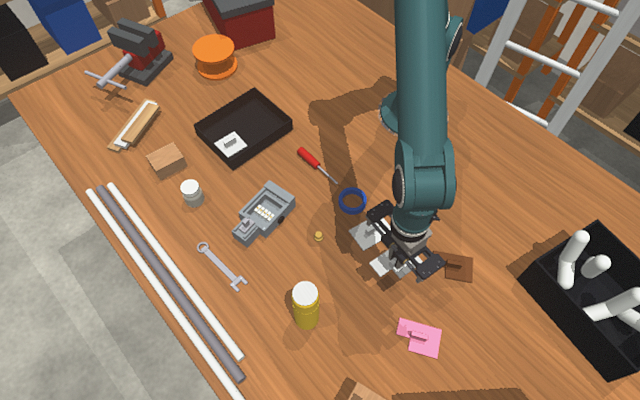

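The chipped cover is held at (390,262), and the short one lies flat in the tray at (230,145). Carrying on.

Request:
carry_out([
  [48,1,-1,0,0,-0.003,-1],
  [48,1,-1,0,0,-0.003,-1],
  [48,1,0,0,0,-0.003,-1],
  [48,1,0,0,0,-0.003,-1],
  [48,1,0,0,0,-0.003,-1],
  [48,1,0,0,0,-0.003,-1],
  [48,2,0,0,0,-0.003,-1],
  [48,2,0,0,0,-0.003,-1],
  [48,2,0,0,0,-0.003,-1],
  [48,2,0,0,0,-0.003,-1],
])

```text
clock: 11.15
eef_pos: [0.4354, -0.1182, 0.1461]
tool_rot: [-3.125, 0.011, -1.622]
ft_force: [-0.0, 0.3, -0.9]
opening: 0.0121
```

Run:
```python
from mv import *
plan([((.413,-.284,.14),-3,0,-1,48)])
```

```text
now 11.15 [ 0.4354 -0.1182  0.1461] yaw/tilt delta [-0.9749  0.6224  0.035 ] F [-0.0258  0.3236 -0.9392] open 0.012119985911756876
4 rows
[41.7, 3.5, 1.0, -0.004, 0.003, 0.0, -1]
[41.7, 3.5, 1.2, -0.004, 0.003, 0.0, -1]
[41.7, 3.4, 1.3, -0.004, 0.003, 0.0, -1]
[41.7, 3.4, 1.4, -0.004, 0.003, 0.0, -1]
```

Request:
carry_out([
  [42,2,2,-0.004,0.003,0,-1],
  [42,2,2,-0.004,0.003,0,-1],
  [42,2,5,-0.004,0.003,0,-1],
  [26,2,15,0,0,0,-1],
  [0,0,25,0,0,0,-1],
  [0,0,10,0,0,0,-1],
])

```text
clock: 11.75
eef_pos: [0.4168, -0.286, 0.0861]
tool_rot: [-3.131, -0.006, -1.636]
ft_force: [0.0, 1.0, -0.9]
opening: 0.0114
```

Run:
```python
from mv import *
plan([((.413,-.284,.03),-3,0,-1,48)])
s=capture("scene");crop(s,170,60,330,180,5,"a5.png")
```

```text
now 11.75 [ 0.4168 -0.286   0.0861] yaw/tilt delta [-0.6141 -0.3355 -0.759 ] F [ 0.0284  1.0078 -0.8543] open 0.011377406639795832
2 rows
[-1.0, 2.3, 28.0, -0.005, -0.003, -0.007, -1]
[-1.0, 2.1, 28.0, -0.005, -0.003, -0.007, -1]
```

View pics/a5.png

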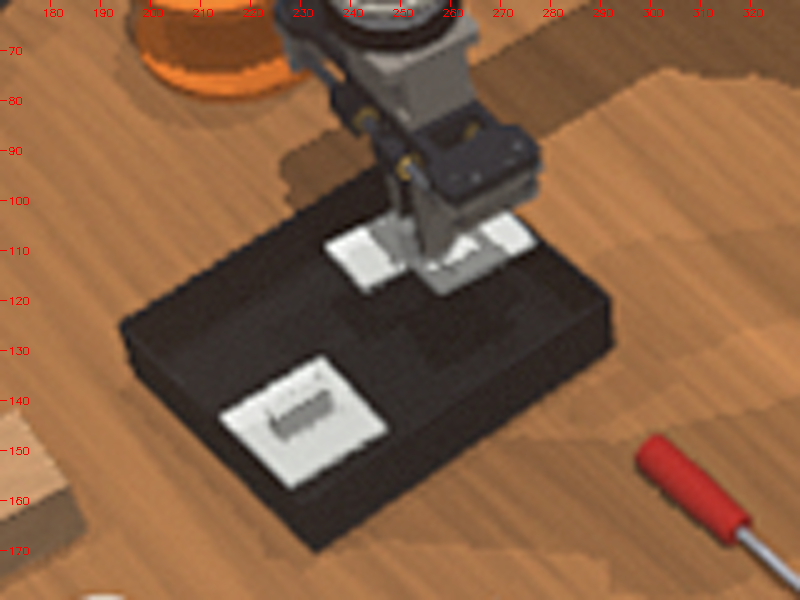

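The chipped cover hangs over the tray's near half at (255,110), clear of the short one at (230,142). Lowering.

Request:
carry_out([
  [-1,0,28,-0.005,-0.003,-0.007,-1],
  [-1,0,24,-0.005,-0.003,-0.007,-1],
  [0,0,14,0,0,0,-1],
  [0,0,3,0,0,0,-1],
])

```text
clock: 12.2
eef_pos: [0.4204, -0.2822, 0.0169]
tool_rot: [-3.138, -0.001, -1.617]
ft_force: [0.2, 0.6, -0.7]
opening: 0.0119
```

Request:
carry_out([
  [0,0,1,0,0,0,0],
  [0,0,0,0,0,0,0],
  [0,0,0,0,0,0,0],
  [0,0,-40,0,0,0,0],
  [0,0,-45,0,0,0,0],
  [0,0,-40,0,0,0,0],
])

```text
clock: 12.8
eef_pos: [0.4194, -0.2794, 0.1438]
tool_rot: [3.141, 0.003, -1.613]
ft_force: [-0.5, -0.5, 0.7]
opening: 0.0462
```

Run:
```python
from mv import *
plan([((.4124,.2261,.12),-9.2,0,0,48)])
s=capture("scene");crop(s,170,60,330,180,5,"a6.png")
```

```text
now 12.8 [ 0.4194 -0.2794  0.1438] yaw/tilt delta [0.0558 0.1816 6.7883] F [-0.5456 -0.4635  0.7262] open 0.04618185814818811
11 rows
[-45.9, 2.6, 2.3, 0.0, 0.0, 0.011, 0]
[-45.8, 3.1, 2.3, 0.0, 0.0, 0.011, 0]
[-45.8, 3.6, 2.3, 0.0, 0.0, 0.011, 0]
[-45.8, 4.0, 2.3, 0.0, 0.0, 0.011, 0]
[-45.7, 4.5, 2.3, 0.0, 0.0, 0.011, 0]
[-45.7, 5.0, 2.2, 0.0, 0.0, 0.011, 0]
[-45.6, 5.5, 2.2, 0.0, 0.0, 0.011, 0]
[-45.6, 6.0, 2.2, 0.0, 0.0, 0.011, 0]
[-45.5, 6.5, 2.2, 0.0, 0.0, 0.011, 0]
[-45.4, 7.0, 2.2, 0.0, 0.0, 0.011, 0]
[-45.3, 7.5, 2.2, 0.0, 0.0, 0.011, 0]
```

View pics/a6.png

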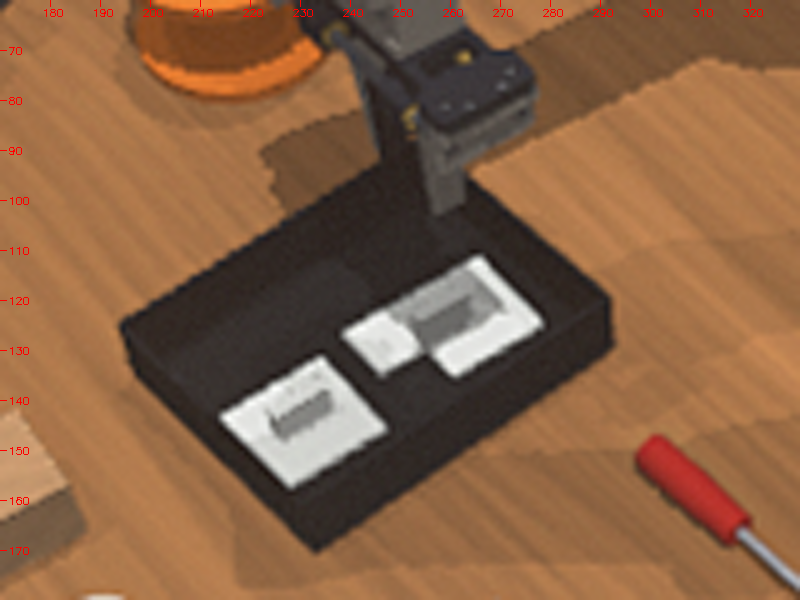

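Both rejects lie flat and separate in the tray, short at (230,142) and chipped at (257,119). The sound cover is next.

Request:
carry_out([
  [-48,2,0,0,0,0.011,0],
  [-48,3,0,0,0,0.011,0],
  [-48,3,0,0,0,0.011,0],
  [-48,4,0,0,0,0.011,0],
  [-48,4,0,0,0,0.011,0],
  [-48,5,0,0,0,0.011,0],
  [-48,5,0,0,0,0.011,0],
  [-48,5,0,0,0,0.011,0],
  [-46,5,2,0,0,0.011,0],
  [-40,5,2,0,0,0.011,0],
])

```text
clock: 13.85
eef_pos: [0.4371, 0.1983, 0.1546]
tool_rot: [-3.097, -0.007, -1.744]
ft_force: [1.4, -0.4, -0.6]
opening: 0.0459
```

Run:
```python
from mv import *
plan([((.4124,.2261,.12),-9.2,0,0,48)])
```

```text
now 13.85 [0.4371 0.1983 0.1546] yaw/tilt delta [-2.559  -0.4409 -0.7402] F [ 1.4378 -0.3854 -0.57  ] open 0.04591684839290056
2 rows
[-11.7, 15.3, 16.5, -0.022, -0.004, -0.006, 0]
[-11.7, 14.9, 16.9, -0.022, -0.004, -0.006, 0]
```

Request:
carry_out([
  [-10,14,16,-0.022,-0.004,-0.006,0],
  [-4,12,20,-0.022,-0.004,-0.006,0],
  [0,0,20,0,0,0,0],
  [0,0,10,0,0,0,0],
  [0,0,0,0,0,0,0],
])

```text
clock: 14.35
eef_pos: [0.414, 0.2236, 0.0875]
tool_rot: [-3.138, 0.006, -1.721]
ft_force: [-0.3, -0.9, -0.7]
opening: 0.046
```

Run:
```python
from mv import *
plan([((.4124,.2261,.03),-9.2,0,0,30)])
s=capture("scene");crop(s,305,155,425,255,6,"a7.png")
```

```text
now 14.35 [0.414  0.2236 0.0875] yaw/tilt delta [-0.214   0.3595  0.58  ] F [-0.2652 -0.8791 -0.685 ] open 0.04596195664346832
2 rows
[-0.9, 1.1, 28.8, -0.002, 0.003, 0.005, 0]
[-1.0, 1.0, 28.7, -0.002, 0.003, 0.005, 0]
```

View pics/a7.png

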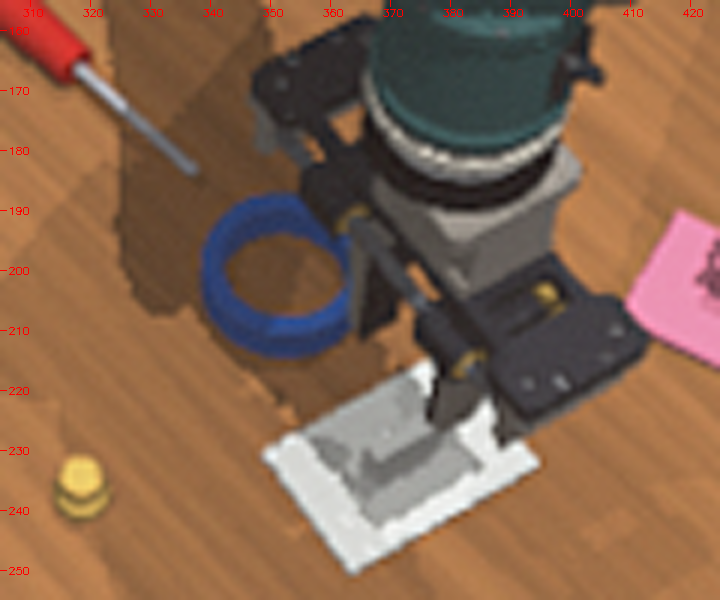

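The gripper straddles the sound cover's rib at (370,228) and clears the tape at (283,275 in the crop). Descending.

Request:
carry_out([
  [-1,3,28,-0.002,0.003,0.005,0],
  [-1,2,24,-0.002,0.003,0.005,0],
  [0,0,10,0,0,0,0],
  [0,0,0,0,0,0,0],
])

```text
clock: 14.8
eef_pos: [0.4146, 0.2262, 0.0284]
tool_rot: [-3.133, 0.004, -1.736]
ft_force: [0.1, 0.5, 0.6]
opening: 0.046
```

Run:
```python
from mv import *
plan([((.4124,.2261,.009),-9.2,0,0,30)])
```

```text
now 14.8 [0.4146 0.2262 0.0284] yaw/tilt delta [-0.488  0.246 -0.279] F [0.1021 0.5133 0.6189] open 0.04597524557226331
1 rows
[0.5, 2.3, 19.4, -0.009, 0.004, -0.005, 0]
```

Request:
carry_out([
  [0,4,12,-0.009,0.004,-0.005,0],
  [0,2,8,0,0,0,0],
  [0,0,0,0,0,0,0],
])

```text
clock: 15.1
eef_pos: [0.4105, 0.2276, 0.0093]
tool_rot: [-3.139, 0.002, -1.732]
ft_force: [0.0, -0.7, 0.0]
opening: 0.046
```

Run:
```python
from mv import *
plan([((.4124,.2261,.009),-9.2,0,0,30)])
```

```text
now 15.1 [0.4105 0.2276 0.0093] yaw/tilt delta [-0.1407  0.1332 -0.0433] F [ 0.0498 -0.7426  0.0485] open 0.04604853871937079
1 rows
[1.2, -2.1, 0.3, -0.002, 0.002, -0.001, 0]
```

Request:
carry_out([
  [1,-2,0,0,0,0,0],
  [0,0,0,0,0,0,-1],
  [0,0,0,0,0,0,-1],
  [0,0,0,0,0,0,-1],
  [0,0,0,0,0,0,-1],
  [0,0,0,0,0,0,-1],
])

```text
clock: 15.7
eef_pos: [0.4134, 0.2265, 0.0106]
tool_rot: [-3.137, 0.003, -1.732]
ft_force: [0.9, -0.7, -0.2]
opening: 0.012
```

Run:
```python
from mv import *
plan([((.4124,.2261,.009),-9.2,0,-1,30)])
s=capture("scene");t=capture("top")
crop(s,305,205,425,305,6,"s8.png");crop(t,195,145,305,255,5,"t8.png")
```

```text
now 15.7 [0.4134 0.2265 0.0106] yaw/tilt delta [-0.2558  0.1984 -0.0513] F [ 0.8683 -0.6711 -0.1951] open 0.0119607755020579
1 rows
[0.5, 0.9, 1.5, -0.004, 0.003, -0.001, -1]
```

View pics/s8.png

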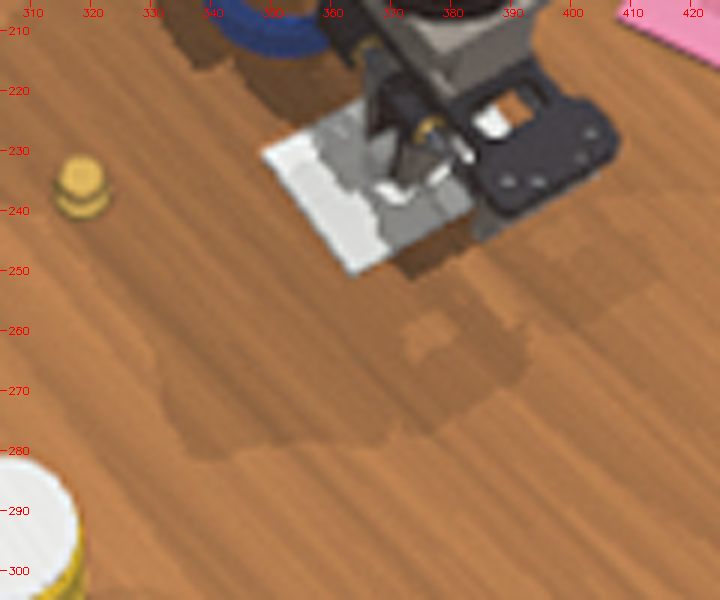

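The sound cover is gripped: opening 12 mm, and the plate did not shift, with corners still at (349,230) and (363,250). The TCP agrees with the camera averages to about 1 mm. Lift, then compute the insertion poses.

Request:
carry_out([
  [0,0,-40,0,0,0,-1],
  [0,0,-45,0,0,0,-1],
  [0,0,-45,0,0,0,-1],
])

```text
clock: 16.1
eef_pos: [0.408, 0.224, 0.1377]
tool_rot: [3.131, -0.005, -1.731]
ft_force: [1.3, 0.3, -0.8]
opening: 0.012
```

```bash
cat >> mv.py <<'E'
PK=np.array([.5938,-.0070,.036]); BY=11.8; GZ=.010; GX=0.0
ex=np.array([np.cos(np.radians(BY)),np.sin(np.radians(BY)),0]);ey=np.array([-ex[1],ex[0],0])
def tcp(xe,ze,th,y=0):
    """TCP for low end at local xe, height ze over seat (mm), tilt th deg"""
    a=np.radians(th)
    u=xe/1000+(.0525+GX)*np.cos(a)-GZ*np.sin(a); w=ze/1000+(.0525+GX)*np.sin(a)+GZ*np.cos(a)
    return PK+u*ex+y/1000*ey+np.array([0,0,w])
def where():
    s=observe();p=np.array(s["eef_pos"]);R=Ro.from_euler('xyz',s["tool_rot"])
    C=R*(Ro.from_euler('z',-90,degrees=True)*Ro.from_euler('x',180,degrees=True)).inv() # cover frame
    o=p-C.apply([GX,0,GZ]); e=o+C.apply([-.0525,0,0]); f=o+C.apply([.0525,0,0])
    l=lambda q:1000*np.array([(q-PK)@ex,(q-PK)@ey,q[2]-PK[2]])
    cx=C.apply([1,0,0]);cz=C.apply([0,0,1])
    print("low end",l(e),"origin",l(o),"far",l(f),"yaw err",np.degrees(np.arctan2(cx@ey,cx@ex)),"pitch",np.degrees(np.arcsin(cx[2])),"roll",np.degrees(C.apply([0,1,0])[2]),"F",s["ft_force"],"t",s["clock"])
E
python3 - <<'E'
from mv import *
for a in((-36.5,30,17),(-36.5,2,17),(-53,1.5,17)): print(a,tcp(*a))
plan([(tcp(-36.5,45,0),11.8,0,-1,45)])
E
```

```text
(-36.5, 30, 17) [ 0.6044 -0.0048  0.0909]
(-36.5, 2, 17) [ 0.6044 -0.0048  0.0629]
(-53, 1.5, 17) [ 0.5882 -0.0082  0.0624]
now 16.1 [0.408  0.224  0.1377] yaw/tilt delta [  0.6253  -0.1788 -20.9701] F [ 1.2864  0.2949 -0.7555] open 0.011965146092536544
7 rows
[27.5, -33.7, 6.5, 0.002, -0.0, -0.052, -1]
[29.2, -32.2, 6.5, 0.002, -0.0, -0.052, -1]
[30.9, -30.6, 6.5, 0.002, -0.0, -0.052, -1]
[32.4, -28.9, 6.6, 0.002, -0.0, -0.052, -1]
[33.9, -27.2, 6.6, 0.002, -0.0, -0.052, -1]
[35.3, -25.4, 6.6, 0.002, -0.0, -0.052, -1]
[36.5, -23.5, 6.7, 0.002, -0.0, -0.052, -1]
```

Request:
carry_out([
  [28,-34,0,0,0,-0.052,-1],
  [29,-32,0,0,0,-0.052,-1],
  [31,-31,0,0,0,-0.052,-1],
  [32,-29,0,0,0,-0.052,-1],
  [34,-27,0,0,0,-0.052,-1],
  [35,-25,0,0,0,-0.052,-1],
  [20,-13,0,0,0,-0.052,-1],
  [0,0,0,0,0,0,-1],
])

```text
clock: 16.9
eef_pos: [0.6086, 0.0068, 0.1444]
tool_rot: [-3.138, -0.0, -1.347]
ft_force: [-0.5, 0.8, -1.5]
opening: 0.012
```

Run:
```python
from mv import *
where()
plan([(tcp(-36.5,50,17),11.8,17,-1,30)])
```

```text
low end [-35.134    9.4886  98.1861] origin [17.357  10.4388 98.3883] far [69.848  11.389  98.5904] yaw err 1.037064412144403 pitch 0.22058473383793378 roll -0.023385848365204513 F [-0.4582  0.8368 -1.4753] t 16.9
now 16.9 [0.6086 0.0068 0.1444] yaw/tilt delta [16.7787  0.1326  1.0325] F [-0.4582  0.8368 -1.4753] open 0.011965940120115858
3 rows
[3.4, 2.3, 11.2, 0.098, 0.001, 0.006, -1]
[3.4, 3.3, 10.9, 0.098, 0.001, 0.006, -1]
[3.5, 4.4, 10.5, 0.098, 0.001, 0.006, -1]
```

Request:
carry_out([
  [3,2,3,0.1,0,0.006,-1],
  [3,3,5,0.1,0,0.006,-1],
  [3,4,6,0.1,0,0.006,-1],
  [0,0,0,0,0,0,-1],
])

```text
clock: 17.3
eef_pos: [0.6003, -0.0008, 0.1265]
tool_rot: [-2.832, 0.007, -1.366]
ft_force: [-0.2, -0.3, -1.1]
opening: 0.0117
```

Run:
```python
from mv import *
where()
plan([(tcp(-36.5,30,17),11.8,17,-1,30)])
s=capture("scene");crop(s,215,150,315,250,6,"s9.png")
t=capture("top");crop(t,300,100,400,200,6,"t9.png")
```

```text
low end [-39.3143   4.9458  65.0368] origin [10.6974  4.7693 81.0072] far [60.709   4.5929 96.9775] yaw err -0.20214683788352078 pitch 17.709868201882205 roll 0.40781464607678974 F [-0.1725 -0.3122 -1.1472] t 17.3
now 17.3 [ 0.6003 -0.0008  0.1265] yaw/tilt delta [-0.7106  0.3678 -0.1903] F [-0.1725 -0.3122 -1.1472] open 0.011696761752431594
2 rows
[2.5, 3.9, 17.4, -0.006, 0.003, -0.002, -1]
[2.4, 3.8, 17.5, -0.006, 0.003, -0.002, -1]
```

View pics/s9.png

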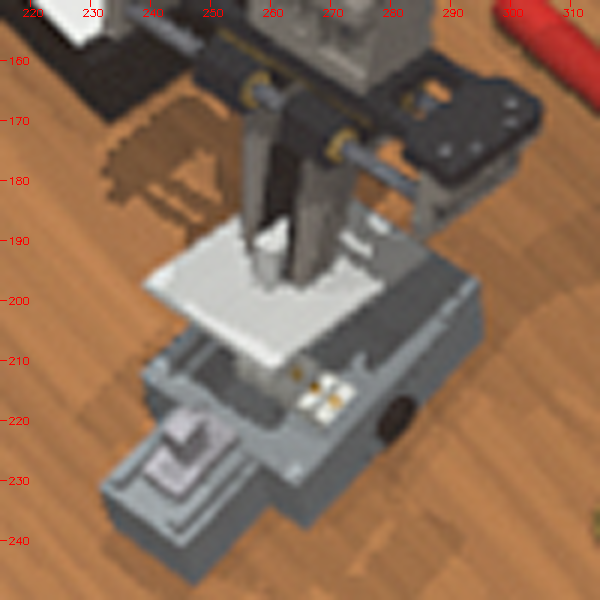

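View pics/t9.png

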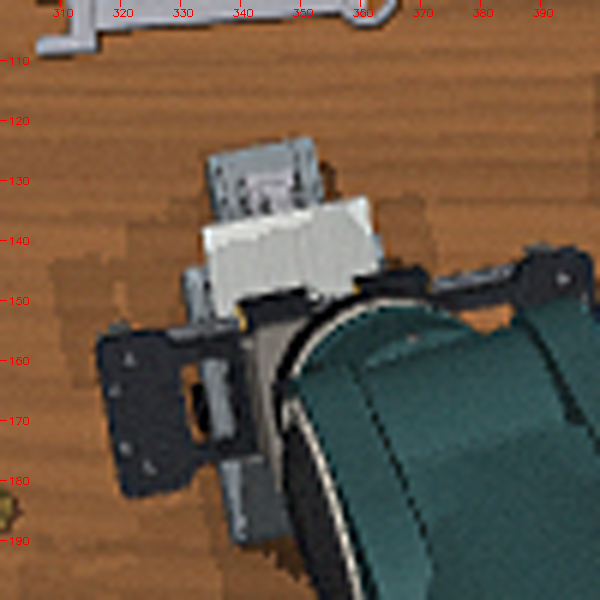

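Run:
```python
from mv import *
t=capture("top");s=capture("scene")
a=np.array([[204,228],[369,199]])/6+[300,100]-.42
b=np.array([[272,366],[143,285]])/6+[215,150]-.42
T=tri(t,a,s,b)
st=observe();p=np.array(st["eef_pos"]);R=Ro.from_euler('xyz',st["tool_rot"])
C=R*(Ro.from_euler('z',-90,degrees=True)*Ro.from_euler('x',180,degrees=True)).inv()
for y,tt in((.036,T[0]),(-.036,T[1])):
    q=p+C.apply([.0525,y,.005-.010]); print("pred",q,"seen",tt,"diff local",1000*np.array([(tt[:3]-q)@ex,(tt[:3]-q)@ey,tt[2]-q[2]]))
where()
```

```text
pred [0.6503 0.0467 0.1421] seen [0.6434 0.0449 0.1386 0.003 ] diff local [-7.1465 -0.311  -3.4839]
pred [ 0.6651 -0.0238  0.1416] seen [ 0.6588 -0.0265  0.132   0.0027] diff local [-6.6947 -1.3644 -9.6739]
low end [-31.8945   5.1532  68.3808] origin [17.9886  5.0802 84.7492] far [ 67.8716   5.0071 101.1177] yaw err -0.08394925254606778 pitch 18.16652327541315 roll 0.3859483087772598 F [-0.2196  0.9342 -1.5121] t 17.5
```

Run:
```python
from mv import *
where()
plan([(tcp(-36.5,30,17),11.8,17,-1,15)])
```

```text
low end [-31.8945   5.1532  68.3808] origin [17.9886  5.0802 84.7492] far [ 67.8716   5.0071 101.1177] yaw err -0.08394925254606778 pitch 18.16652327541315 roll 0.3859483087772598 F [-0.2196  0.9342 -1.5121] t 17.5
now 17.5 [0.6073 0.0009 0.1303] yaw/tilt delta [-1.1668  0.3808 -0.0759] F [-0.2196  0.9342 -1.5121] open 0.01184114601173257
3 rows
[1.8, 5.4, 12.0, -0.007, 0.002, -0.0, -1]
[1.7, 5.3, 12.1, -0.007, 0.002, -0.0, -1]
[1.7, 5.2, 12.1, -0.007, 0.002, -0.0, -1]
```

Request:
carry_out([
  [2,5,12,-0.007,0.002,0,-1],
  [2,5,10,-0.007,0.002,0,-1],
  [1,4,8,0,0,0,-1],
  [0,0,0,0,0,0,-1],
  [0,0,0,0,0,0,-1],
])

```text
clock: 18.0
eef_pos: [0.6071, -0.0028, 0.0946]
tool_rot: [-2.84, 0.004, -1.363]
ft_force: [0.4, 0.0, -1.9]
opening: 0.0119
```

Run:
```python
from mv import *
where();capture("top");capture("top");where()
plan([(tcp(-36.5,30,17),11.8,17,-1,15)])
```

```text
low end [-33.3287   1.4514  33.4871] origin [16.8043  1.4732 49.0735] far [66.9372  1.495  64.66  ] yaw err 0.02487250269904214 pitch 17.27061622495648 roll 0.21446690469737964 F [ 0.4497  0.0117 -1.8738] t 18.0
low end [-33.3917   1.3093  33.8393] origin [16.7359  1.3222 49.443 ] far [66.8635  1.335  65.0467] yaw err 0.014677949492136043 pitch 17.290321176726746 roll 0.20331704031368872 F [ 0.081  -0.6813 -1.3702] t 18.1
now 18.1 [ 0.607  -0.0029  0.095 ] yaw/tilt delta [-0.2903  0.2173  0.0146] F [ 0.081  -0.6813 -1.3702] open 0.011450503873159313
1 rows
[1.3, 4.1, 3.0, -0.005, 0.004, 0.0, -1]
```

Run:
```python
from mv import *
where()
s=capture("scene");crop(s,215,150,315,250,6,"s10.png")
t=capture("top");crop(t,310,110,390,190,7,"t10.png")
where()
```

```text
low end [-33.3917   1.3093  33.8393] origin [16.7359  1.3222 49.443 ] far [66.8635  1.335  65.0467] yaw err 0.014677949492136043 pitch 17.290321176726746 roll 0.20331704031368872 F [ 0.081  -0.6813 -1.3702] t 18.1
low end [-33.1056   1.124   34.3308] origin [17.0067  1.1356 49.9837] far [67.1189  1.1472 65.6366] yaw err 0.013275697860572849 pitch 17.34657058485041 roll 0.18227231945133304 F [-0.2227  0.8538 -0.9481] t 18.2
```

View pics/s10.png

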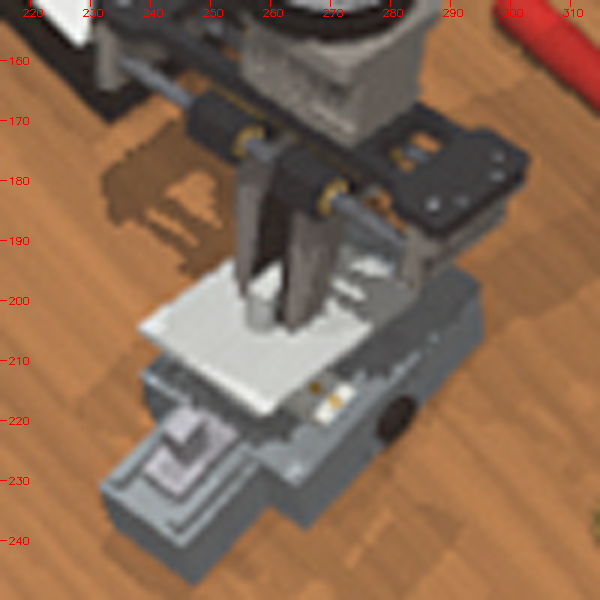

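View pics/t10.png

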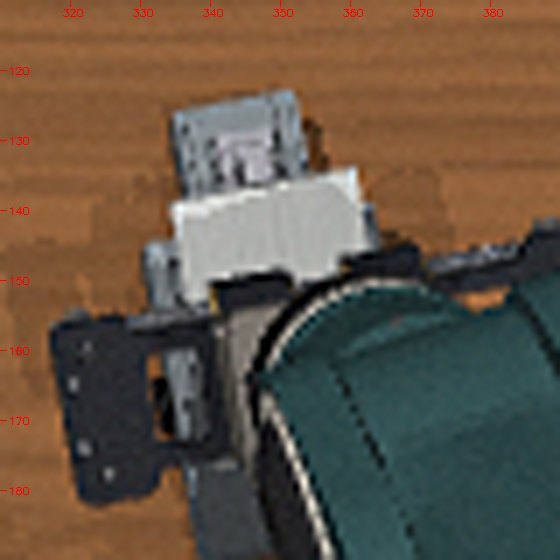

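Run:
```python
from mv import *
t=capture("top");s=capture("scene")
a=np.array([[173,203],[357,168]])/7+[310,110]-.43
b=np.array([[264,414],[139,328]])/6+[215,150]-.42
T=tri(t,a,s,b)
st=observe();p=np.array(st["eef_pos"]);R=Ro.from_euler('xyz',st["tool_rot"])
C=R*(Ro.from_euler('z',-90,degrees=True)*Ro.from_euler('x',180,degrees=True)).inv()
L=lambda d:1000*np.array([d@ex,d@ey,d[2]])
for i,y in enumerate((.036,-.036)):
    q=p+C.apply([.0525,y,.005-.010]); print("tri diff",L(T[i][:3]-q),T[i][3],"top@z",L(plane(t,a[i],q[2])[0]-q),"scene@z",L(plane(s,b[i],q[2])[0]-q))
where()
```

```text
tri diff [-1.2074 -1.1844 -6.5244] 0.0021139626263047546 top@z [-1.9175 -1.5317  0.    ] scene@z [ 0.6193  2.7658 -0.    ]
tri diff [-1.0123 -1.0966 -7.0664] 0.0018338652156944086 top@z [-1.9131 -0.7807  0.    ] scene@z [1.0991 3.5027 0.    ]
low end [-33.0972   1.0421  34.4502] origin [17.0122  1.0522 50.112 ] far [67.1217  1.0624 65.7739] yaw err 0.01161381745711284 pitch 17.356763503840156 roll 0.1745458210621695 F [-0.2925  0.5448  0.1088] t 18.3
```

Run:
```python
from mv import *
plan([(tcp(-36.5,18,17,-.5),11.8,17,-1,8)])
```

```text
now 18.3 [ 0.6073 -0.0031  0.0957] yaw/tilt delta [-0.3567  0.1863  0.0117] F [-0.2925  0.5448  0.1088] open 0.012178845014128395
3 rows
[0.5, 2.7, 5.0, -0.002, 0.001, 0.0, -1]
[0.5, 2.7, 5.0, -0.002, 0.001, 0.0, -1]
[0.5, 2.7, 5.0, -0.002, 0.001, 0.0, -1]
```

Request:
carry_out([
  [0.5,3,6,-0.002,0.001,0,-1],
  [0.5,3,6,-0.002,0.001,0,-1],
  [0.5,2,5,0,0,0,-1],
  [0,0,0,0,0,0,-1],
])

```text
clock: 18.7
eef_pos: [0.6049, -0.0058, 0.0759]
tool_rot: [-2.842, 0.0, -1.365]
ft_force: [-0.8, -0.4, -1.5]
opening: 0.0116
```

Run:
```python
from mv import *
where();plan([(tcp(-36.5,3,17,-.5),11.8,17,-1,8)])
```

```text
low end [-36.0624  -1.0653  14.9003] origin [14.1053 -1.0822 30.3745] far [64.273  -1.099  45.8488] yaw err -0.019251650348950426 pitch 17.14242190791391 roll 0.02533792828757466 F [-0.7834 -0.3715 -1.4954] t 18.7
now 18.7 [ 0.6049 -0.0058  0.0759] yaw/tilt delta [-0.1424  0.0209 -0.0184] F [-0.7834 -0.3715 -1.4954] open 0.011583949385801729
2 rows
[-0.3, 2.0, 5.7, -0.001, 0.0, -0.0, -1]
[-0.3, 1.9, 5.7, -0.001, 0.0, -0.0, -1]
```

Request:
carry_out([
  [-0.5,2,6,0,0,0,-1],
  [0,2,5,0,0,0,-1],
  [0,0,0,0,0,0,-1],
  [0,0,0,0,0,0,-1],
])

```text
clock: 19.1
eef_pos: [0.6041, -0.0051, 0.0627]
tool_rot: [-2.843, 0.001, -1.365]
ft_force: [0.9, 1.1, -0.8]
opening: 0.0115
```

Run:
```python
from mv import *
where();plan([(tcp(-53,2,17,-.5),11.8,17,-1,5)])
s=capture("scene");crop(s,215,150,315,250,6,"s11.png")
```

```text
low end [-36.8016  -0.2161   1.6865] origin [13.3756 -0.2158 17.1298] far [63.5529 -0.2155 32.573 ] yaw err 0.0003669443071717372 pitch 17.107051066188284 roll 0.043146282955414776 F [ 0.9158  1.1096 -0.7982] t 19.1
now 19.1 [ 0.6041 -0.0051  0.0627] yaw/tilt delta [-0.1071  0.0453  0.0004] F [ 0.9158  1.1096 -0.7982] open 0.011513273179426972
4 rows
[0.1, 3.8, -1.2, -0.0, 0.0, 0.0, -1]
[0.1, 3.8, -1.2, -0.0, 0.0, 0.0, -1]
[0.1, 3.8, -1.2, -0.0, 0.0, 0.0, -1]
[0.1, 3.8, -1.2, -0.0, 0.0, 0.0, -1]
```

View pics/s11.png

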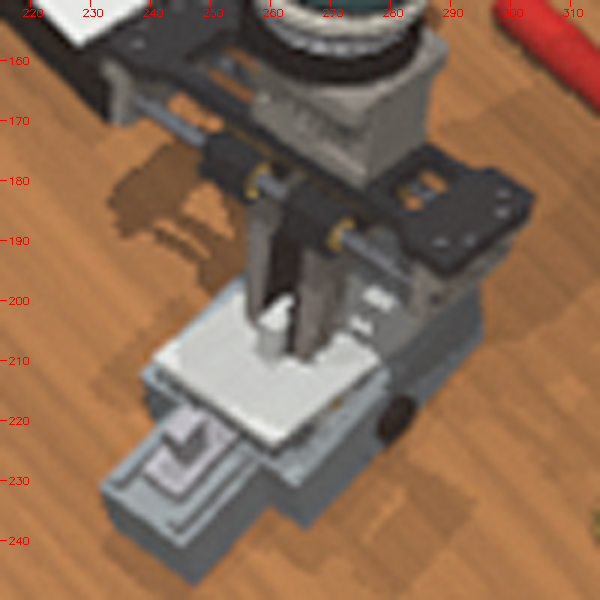

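The cover's low end is now inside the pocket, and the far corner at (261,224) is above the rim next to the bolt. No contact force. Sliding it under the lip.

Request:
carry_out([
  [0,4,-1,0,0,0,-1],
  [0,4,-1,0,0,0,-1],
  [0,4,-1,0,0,0,-1],
  [0,1,0,0,0,0,-1],
])

```text
clock: 19.55
eef_pos: [0.5901, -0.0081, 0.0623]
tool_rot: [-2.842, 0.0, -1.365]
ft_force: [-0.3, 0.3, -1.4]
opening: 0.0115
```

Run:
```python
from mv import *
where();plan([(tcp(-53,1.5,17,-.5),11.8,17,-1,5)])
```

```text
low end [-51.0348  -0.324    1.2293] origin [-0.8696 -0.3247 16.7114] far [49.2957 -0.3254 32.1936] yaw err -0.0007956430397630488 pitch 17.151426551181043 roll 0.026840113841842872 F [-0.2909  0.3452 -1.4436] t 19.55
now 19.55 [ 0.5901 -0.0081  0.0623] yaw/tilt delta [-0.1514  0.0279 -0.0007] F [-0.2909  0.3452 -1.4436] open 0.011507039527587791
1 rows
[0.2, 1.8, -0.7, -0.003, 0.0, -0.0, -1]
```

Request:
carry_out([
  [0,2,-0.5,0,0,0,-1],
  [0,0,0,0,0,0,-1],
])

```text
clock: 19.75
eef_pos: [0.5882, -0.0086, 0.0626]
tool_rot: [-2.841, 0.0, -1.365]
ft_force: [0.5, -0.6, -1.9]
opening: 0.0119
```

Run:
```python
from mv import *
where()
s=capture("scene");crop(s,215,150,315,250,6,"s12.png");where()
```

```text
low end [-53.0227  -0.4505   1.4967] origin [-2.8746 -0.4551 17.0345] far [47.2734 -0.4597 32.5722] yaw err -0.005216774561564844 pitch 17.214934617576155 roll 0.015956194281910606 F [ 0.5207 -0.5998 -1.9055] t 19.75
low end [-53.0295  -0.4767   1.4597] origin [-2.8776 -0.4821 16.9853] far [47.2742 -0.4874 32.5109] yaw err -0.006131220431297189 pitch 17.20107057679323 roll 0.014107162552476007 F [-0.0342  0.5955 -0.8294] t 19.8
```

View pics/s12.png

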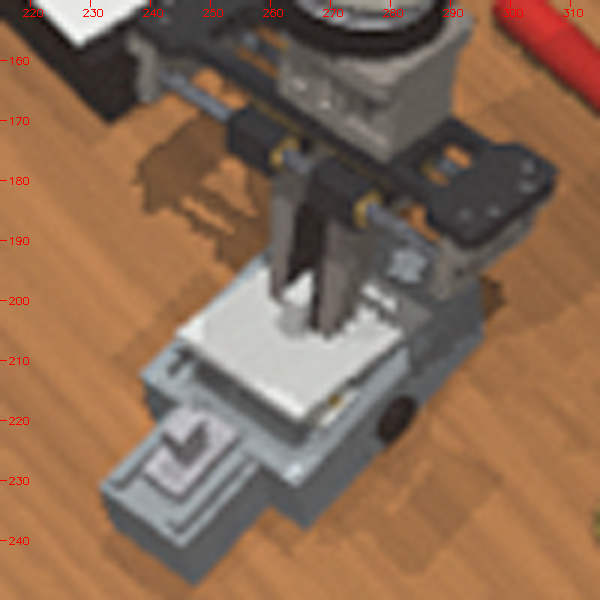

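Scene: the near end is under the lip, the far edge raised with corner at (264,219), and there's no contact force. Rotating it down about the low end.

Run:
```python
from mv import *
plan([(tcp(-53,1.5,th,-.5),11.8,th,-1,30) for th in (13,9,5,2)])
```

```text
now 19.8 [ 0.5882 -0.0087  0.0625] yaw/tilt delta [-4.2011  0.0132 -0.0054] F [-0.0342  0.5955 -0.8294] open 0.011952073796664776
1 rows
[0.0, -0.6, 3.8, -0.073, 0.0, -0.0, -1]
1 rows
[-0.0, -0.6, 3.7, -0.07, -0.0, -0.0, -1]
1 rows
[-0.0, -0.6, 3.7, -0.07, 0.0, 0.0, -1]
1 rows
[0.0, -0.5, 2.8, -0.052, -0.0, -0.0, -1]
```

Request:
carry_out([
  [0,-0.6,3.8,-0.073,0,0,-1],
  [0,-0.6,3.7,-0.07,0,0,-1],
  [0,0,0,0,0,0,-1],
])

```text
clock: 20.1
eef_pos: [0.5932, -0.0077, 0.0569]
tool_rot: [-2.984, 0.0, -1.365]
ft_force: [0.1, -0.1, -1.1]
opening: 0.0119
```

Run:
```python
from mv import *
where()
plan([(tcp(-53,1.5,th,-.5),11.8,th,-1,30) for th in (6,3)])
```

```text
low end [-51.0028  -0.521    2.8025] origin [ 0.8482 -0.522  11.0318] far [52.6993 -0.5231 19.2612] yaw err -0.0011471771293757485 pitch 9.018266007455717 roll 0.0022167366692274833 F [ 0.1318 -0.1465 -1.149 ] t 20.1
now 20.1 [ 0.5932 -0.0077  0.0569] yaw/tilt delta [-3.0183  0.0021 -0.0011] F [ 0.1318 -0.1465 -1.149 ] open 0.011947061870211183
1 rows
[-0.0, 1.7, 3.8, -0.053, 0.0, -0.0, -1]
1 rows
[0.0, -0.5, 2.8, -0.052, -0.0, -0.0, -1]
```

Request:
carry_out([
  [0,2,3.8,-0.053,0,0,-1],
  [0,0,0,0,0,0,-1],
])

```text
clock: 20.3
eef_pos: [0.5921, -0.0078, 0.0527]
tool_rot: [-3.035, 0.0, -1.365]
ft_force: [0.6, 0.0, -1.9]
opening: 0.0118
```

Run:
```python
from mv import *
where()
plan([(tcp(-53,1.,th,-.5),11.8,th,-1,30) for th in (3,0)])
```

```text
low end [-52.9816  -0.4576   1.1966] origin [-0.7788 -0.4537  6.7748] far [51.424  -0.4498 12.3531] yaw err 0.004279441800329625 pitch 6.099290132480039 roll 0.005307590435407749 F [ 0.6009  0.0466 -1.8592] t 20.3
now 20.3 [ 0.5921 -0.0078  0.0527] yaw/tilt delta [-3.0993  0.0057  0.0044] F [ 0.6009  0.0466 -1.8592] open 0.011841234168858865
1 rows
[0.0, -0.4, 3.0, -0.054, 0.0, 0.0, -1]
1 rows
[0.0, -0.5, 2.8, -0.052, -0.0, 0.0, -1]
```

Request:
carry_out([
  [0,0,3,-0.054,0,0,-1],
  [0,0,0,0,0,0,-1],
])

```text
clock: 20.5
eef_pos: [0.5923, -0.0078, 0.0498]
tool_rot: [-3.086, -0.0, -1.365]
ft_force: [-0.1, -0.4, -1.5]
opening: 0.0119
```

Run:
```python
from mv import *
where()
plan([(tcp(-53,.5,th,-.5),11.8,th,-1,30) for th in (0,)])
s=capture("scene");crop(s,215,150,315,250,6,"s13.png")
t=capture("top");crop(t,310,110,390,190,7,"t13.png")
```

```text
low end [-53.473   -0.4896   0.9266] origin [-1.055  -0.4858  3.8599] far [51.363  -0.4819  6.7931] yaw err 0.004224329205861779 pitch 3.202891264459903 roll -0.0079920695852654 F [-0.0897 -0.3512 -1.5052] t 20.5
now 20.5 [ 0.5923 -0.0078  0.0498] yaw/tilt delta [-3.2029 -0.0079  0.004 ] F [-0.0897 -0.3512 -1.5052] open 0.011915440085854673
1 rows
[0.0, -0.9, 3.4, -0.056, -0.0, 0.0, -1]
```

View pics/s13.png

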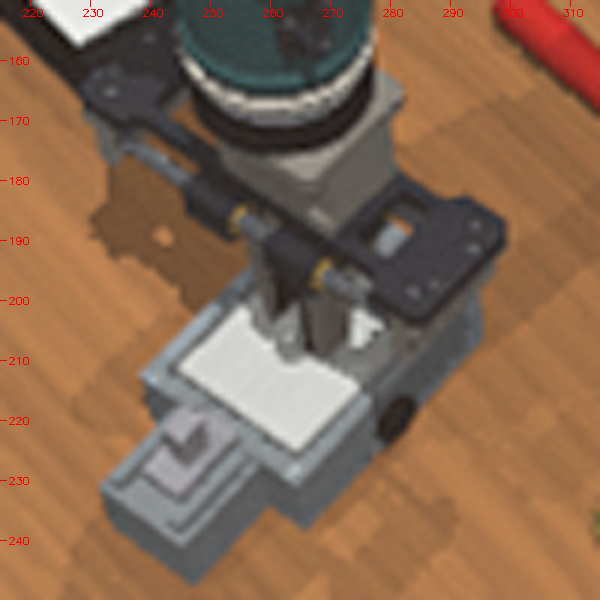

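View pics/t13.png

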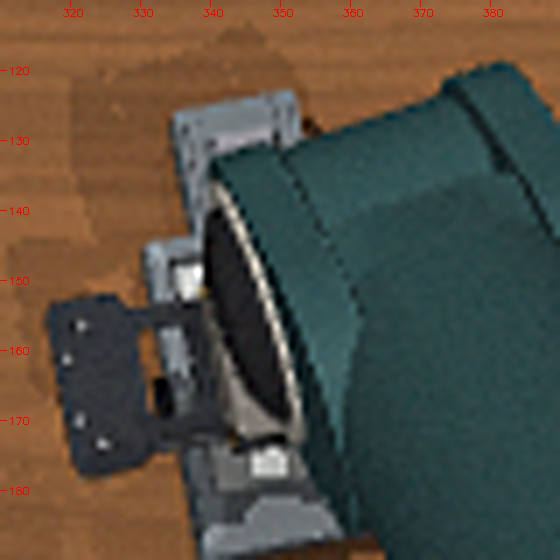

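The cover is inside the rims all round: far edge (245,211)–(264,224), with rim visible outside it. Finishing the rotation.

Request:
carry_out([
  [0,-0.5,3.2,-0.056,0,0,-1],
  [0,0,0.5,0,0,0,-1],
  [0,0,0,0,0,0,-1],
])

```text
clock: 20.9
eef_pos: [0.5921, -0.0081, 0.047]
tool_rot: [-3.135, -0.001, -1.365]
ft_force: [0.9, 0.9, -1.0]
opening: 0.0116
```

Run:
```python
from mv import *
where()
plan([(tcp(-52.5,0,0,0),11.8,0,-1,30)])
s=capture("scene");crop(s,215,150,315,250,6,"s14.png")
```

```text
low end [-54.2905  -0.7542   0.6654] origin [-1.7916 -0.7701  0.9968] far [50.7074 -0.786   1.3281] yaw err -0.017371551380558705 pitch 0.36163612817626783 roll -0.04855168758003971 F [ 0.8708  0.9382 -0.9835] t 20.9
now 20.9 [ 0.5921 -0.0081  0.047 ] yaw/tilt delta [-0.3616 -0.0486 -0.0175] F [ 0.8708  0.9382 -0.9835] open 0.011595968776186884
1 rows
[-0.8, -1.8, 1.0, -0.006, -0.001, -0.0, -1]
```

View pics/s14.png

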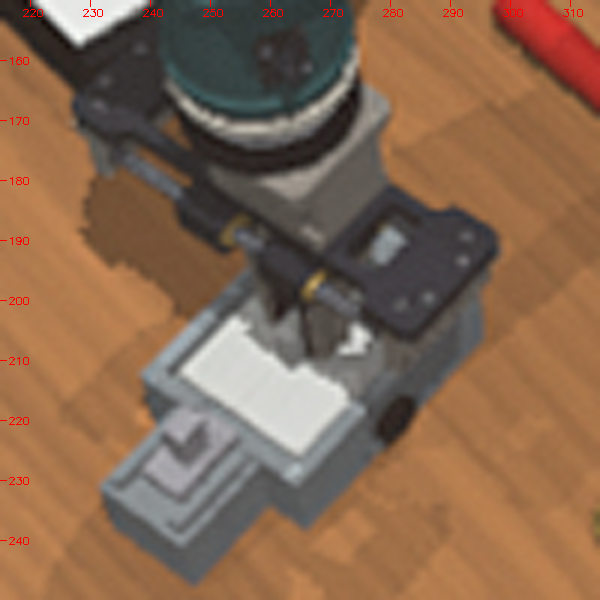

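Flat inside the rims, nearly on the seat. Centring by a millimetre or so, touching down and releasing with a small opening.

Request:
carry_out([
  [-0.5,-1.8,0.5,-0.006,0,0,-1],
  [0,0,0.8,0,0,0,-1],
  [0,0,0,0,0,0,-1],
])

```text
clock: 21.25
eef_pos: [0.5925, -0.0079, 0.0468]
tool_rot: [-3.141, -0.002, -1.366]
ft_force: [0.1, 0.1, -0.7]
opening: 0.0117
```

Run:
```python
from mv import *
where()
```

```text
low end [-53.9117  -0.5715   0.8235] origin [-1.4117 -0.6137  0.839 ] far [51.0882 -0.6559  0.8545] yaw err -0.04607707434084434 pitch 0.016919848880692423 roll -0.10342237740495663 F [ 0.1294  0.0761 -0.7027] t 21.25
```

Request:
carry_out([
  [0,-2,1,0,0,0,-1],
  [0,0,0,0,0,0,-0.4],
  [0,0,0,0,0,0,-0.4],
  [0,0,0,0,0,0,-0.4],
  [0,0,-15,0,0,0,-0.4],
  [0,0,-30,0,0,0,-0.4],
  [0,0,-40,0,0,0,-0.4],
  [0,0,-40,0,0,0,-0.4],
])

```text
clock: 22.05
eef_pos: [0.5884, -0.0079, 0.171]
tool_rot: [3.125, 0.001, -1.365]
ft_force: [-0.1, 0.0, 0.4]
opening: 0.0275
```

Run:
```python
from mv import *
where()
plan([((.45,-.15,.2),11.8,0,-1,48)])
s=capture("scene");crop(s,215,150,315,250,6,"s15.png")
```

```text
low end [-58.1439   0.2805 125.9129] origin [ -5.6513   0.2716 125.0345] far [ 46.8414   0.2626 124.156 ] yaw err -0.009789444272264474 pitch -0.9586962818605795 roll 0.047906118759715836 F [-0.075   0.0324  0.4016] t 22.05
now 22.05 [ 0.5884 -0.0079  0.171 ] yaw/tilt delta [ 0.9587  0.048  -0.0102] F [-0.075   0.0324  0.4016] open 0.027547296213594658
5 rows
[22.2, 33.0, -5.3, 0.003, 0.0, -0.0, -1]
[22.2, 33.0, -5.4, 0.003, 0.0, -0.0, -1]
[22.2, 33.0, -5.5, 0.003, 0.0, -0.0, -1]
[22.2, 32.9, -5.6, 0.003, 0.0, -0.0, -1]
[22.2, 32.9, -5.7, 0.003, 0.0, -0.0, -1]
```

View pics/s15.png

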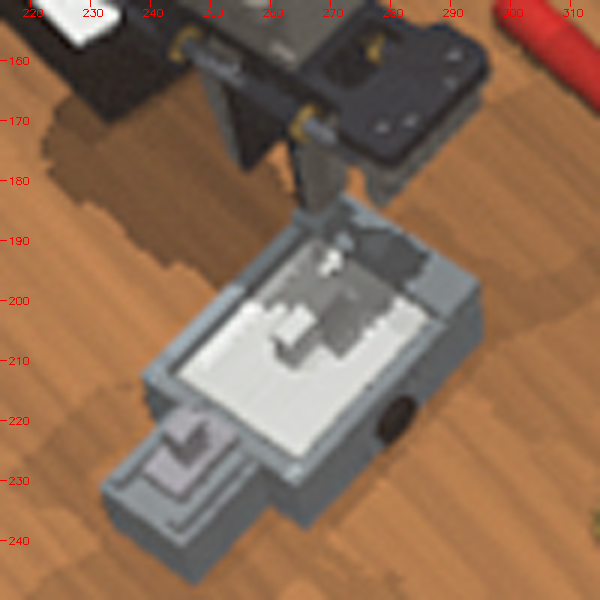

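The cover lies flat in the pocket with the rib at (264,204), and it has been let go. Moving aside to see the bolt post and the cover in both views.

Request:
carry_out([
  [40,20,-3,0,0,0,0],
  [40,20,-3,0,0,0,0],
  [40,20,-3,0,0,0,0],
  [40,20,-3,0,0,0,0],
  [20,10,0,0,0,0,0],
  [0,0,0,0,0,0,0],
])

```text
clock: 22.7
eef_pos: [0.5443, -0.2065, 0.2013]
tool_rot: [-3.132, -0.008, -1.359]
ft_force: [0.2, 0.6, -0.2]
opening: 0.0459
```

Run:
```python
from mv import *
where()
s=capture("scene");crop(s,225,175,305,250,8,"s16.png")
t=capture("top");crop(t,320,115,385,195,7,"t16.png")
crop(s,225,205,265,245,14,"s16b.png",5);crop(t,325,118,365,158,14,"t16b.png",5)
```

```text
low end [-141.6475 -185.5372  154.8415] origin [ -89.1507 -185.2305  155.3254] far [ -36.6538 -184.9239  155.8093] yaw err 0.33467146145190924 pitch 0.528111867053806 roll -0.4382451160469449 F [ 0.2038  0.5594 -0.1789] t 22.7
```

View pics/t16.png

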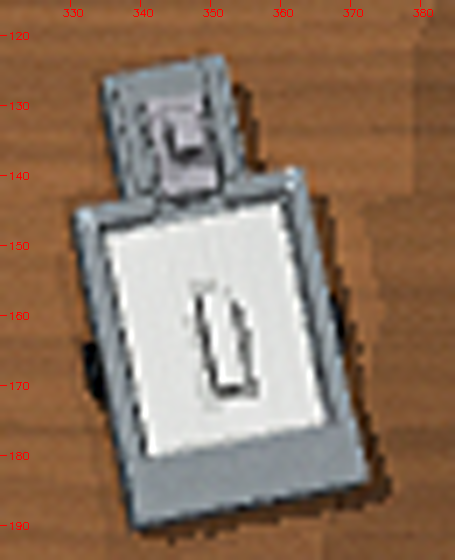

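View pics/s16b.png

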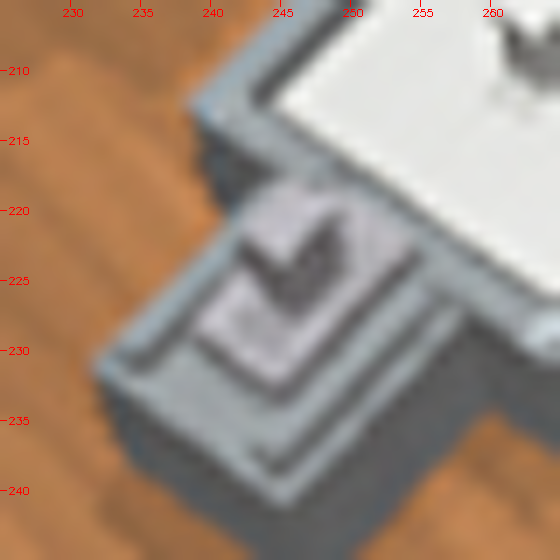

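View pics/t16b.png

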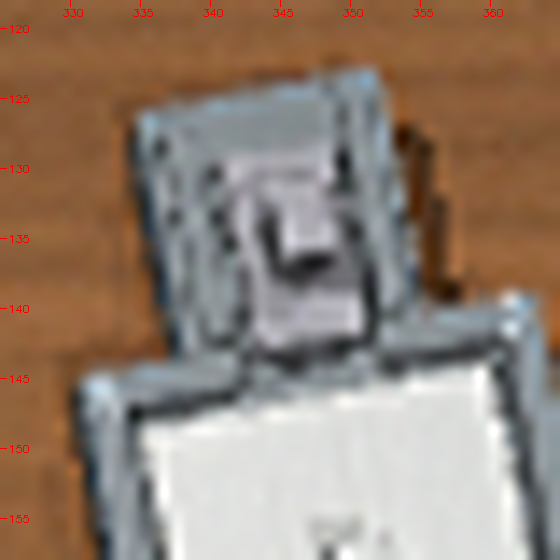

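Run:
```python
from mv import *
t=capture("top");s=capture("scene")
a=np.array([[301,209]])/14+[325,118]-.46
b=np.array([[291,218]])/14+[225,205]-.46
l=lambda q:1000*np.array([(q-PK)@ex,(q-PK)@ey,q[2]])
T=tri(t,a,s,b)[0];print(T,l(T[:3]))
print("top@",l(plane(t,a,.0765)[0]),"scene@",l(plane(s,b,.0765)[0]))
# cover corners in pocket at z=.041
for n,c in(("top",t),("scene",s)):
    hsv=cv2.cvtColor(c["color"],cv2.COLOR_BGR2HSV)
    m=((hsv[...,1]<30)&(hsv[...,2]>190)).astype(np.uint8)
    pr=proj(c,PK+[0,0,.005])[0].astype(int); M=np.zeros_like(m); cv2.circle(M,tuple(int(v) for v in pr),26,1,-1)
    cs,_=cv2.findContours(m&M,cv2.RETR_EXTERNAL,cv2.CHAIN_APPROX_NONE); k=max(cs,key=cv2.contourArea)
    P=plane(c,k.reshape(-1,2),.041); L=np.array([l(p) for p in P]); print(n,np.percentile(L,[1,99],axis=0).round(1))
```

```text
[0.6722 0.0085 0.0745 0.0029] [79.9327 -0.8405 74.5375]
top@ [80.3676 -1.8296 76.5   ] scene@ [79.9036  1.4372 76.5   ]
top [[-41.2 -36.7  41. ]
 [ 49.7  33.8  41. ]]
scene [[-42.5 -35.6  41. ]
 [ 50.8  36.4  41. ]]
```

The post triangulates to local (80, -0.8), top at z 74.5 mm against the given 76.5. The seated cover's visible edges (far edge +50 to +51, y -36 to +35) are consistent with a centre near (-1, 0). Now to the bolt.

Run:
```python
from mv import *
plan([((.672,.009,.13),11.8,0,0,45)])
```

```text
now 22.9 [ 0.546  -0.2001  0.2009] yaw/tilt delta [-0.574 -0.276  0.852] F [0.2805 0.2653 0.8435] open 0.04609330586881474
6 rows
[-29.5, -28.0, 12.0, -0.002, -0.001, 0.002, 0]
[-29.5, -27.9, 11.9, -0.002, -0.001, 0.002, 0]
[-29.6, -27.9, 11.9, -0.002, -0.001, 0.002, 0]
[-29.6, -27.8, 11.9, -0.002, -0.001, 0.002, 0]
[-29.7, -27.8, 11.9, -0.002, -0.001, 0.002, 0]
[-29.8, -27.7, 11.8, -0.002, -0.001, 0.002, 0]
```

Request:
carry_out([
  [-30,-28,8,0,0,0.002,0],
  [-30,-28,8,0,0,0.002,0],
  [-30,-28,8,0,0,0.002,0],
  [-30,-28,8,0,0,0.002,0],
  [-30,-28,8,0,0,0.002,0],
  [-15,-14,5,0,0,0.002,0],
  [0,0,0,0,0,0,0],
  [0,0,0,0,0,0,0],
])

```text
clock: 23.7
eef_pos: [0.6645, 0.0205, 0.1548]
tool_rot: [-3.131, 0.002, -1.341]
ft_force: [0.2, -0.4, -0.3]
opening: 0.0461
```

Run:
```python
from mv import *
plan([((.672,.009,.09),11.8,0,0,45)])
```

```text
now 23.7 [0.6645 0.0205 0.1548] yaw/tilt delta [-0.6076  0.1074  1.3654] F [ 0.2133 -0.4301 -0.3003] open 0.046053444627115595
2 rows
[6.5, -2.0, 32.4, -0.005, 0.001, 0.012, 0]
[6.5, -2.2, 32.4, -0.005, 0.001, 0.012, 0]
```

Request:
carry_out([
  [6,-3,25,-0.005,0.001,0.012,0],
  [6,-3,20,-0.005,0.001,0.012,0],
  [0,0,5,0,0,0,0],
  [0,0,0,0,0,0,0],
  [0,0,0,0,0,0,0],
])

```text
clock: 24.2
eef_pos: [0.6729, 0.0069, 0.1051]
tool_rot: [-3.141, -0.002, -1.368]
ft_force: [-0.2, 1.1, 0.2]
opening: 0.0459
```

Run:
```python
from mv import *
plan([((.672,.009,.09),11.8,0,0,45)])
s=capture("scene");crop(s,215,150,315,250,6,"s17.png")
```

```text
now 24.2 [0.6729 0.0069 0.1051] yaw/tilt delta [-0.0597 -0.1252 -0.1967] F [-0.2248  1.0545  0.1828] open 0.04590798929366854
1 rows
[-2.3, 0.5, 15.1, -0.001, -0.002, -0.003, 0]
```

View pics/s17.png

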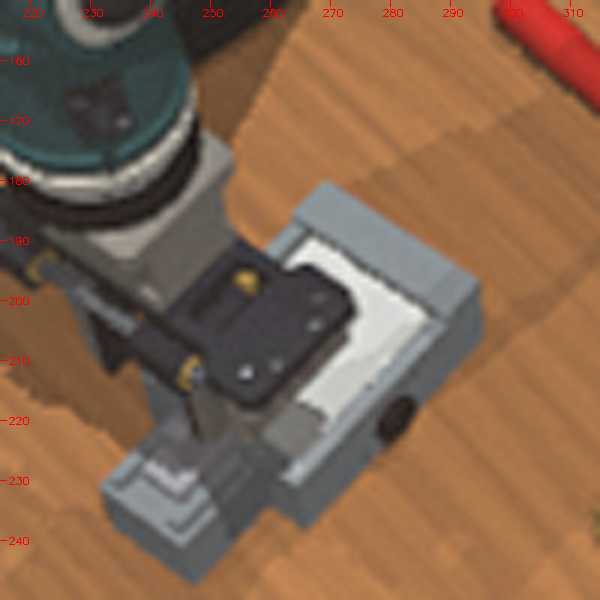

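The fingers straddle the post at (245,222). Descending.

Request:
carry_out([
  [-2,0,18,0,0,-0.003,0],
  [0,0,18,0,0,0,0],
  [0,0,10,0,0,0,0],
  [0,0,0,0,0,0,0],
])

```text
clock: 24.65
eef_pos: [0.6735, 0.009, 0.0582]
tool_rot: [-3.137, -0.003, -1.365]
ft_force: [-0.8, 0.1, 0.2]
opening: 0.046
```

Run:
```python
from mv import *
plan([((.672,.009,.055),11.8,0,0,45)])
```

```text
now 24.65 [0.6735 0.009  0.0582] yaw/tilt delta [-0.2865 -0.1639 -0.0054] F [-0.8259  0.0572  0.1573] open 0.04598020635240937
1 rows
[-0.3, 1.5, 3.1, -0.005, -0.003, -0.0, 0]
```

Request:
carry_out([
  [0,1,2,-0.005,-0.003,0,0],
  [0,0,0,0,0,0,-1],
  [0,0,0,0,0,0,-1],
  [0,0,0,0,0,0,-1],
  [0,0,0,0,0,0,-1],
  [0,0,0,0,0,0,-1],
])

```text
clock: 25.25
eef_pos: [0.6738, 0.0086, 0.0577]
tool_rot: [-3.139, -0.001, -1.365]
ft_force: [1.1, -1.3, -2.5]
opening: 0.0117
```

Run:
```python
from mv import *
plan([((.672,.009,.056),11.8,0,0,45)])
where()
```

```text
now 25.25 [0.6738 0.0086 0.0577] yaw/tilt delta [-0.139  -0.0405 -0.0076] F [ 1.0734 -1.2944 -2.4616] open 0.011740487065682361
1 rows
[-0.8, 1.7, 1.7, -0.002, -0.001, -0.0, 0]
low end [28.9931 -1.1305 11.5886] origin [81.4929 -1.1374 11.716 ] far [133.9928  -1.1444  11.8434] yaw err -0.0075402624144591595 pitch 0.13902843609077375 roll -0.04053884754961669 F [ 1.0734 -1.2944 -2.4616] t 25.25
```

Request:
carry_out([
  [0,5,0,0,0,0,-1],
  [0,5,0,0,0,0,-1],
  [0,5,0,0,0,0,-1],
  [0,0,0,0,0,0,-1],
])

```text
clock: 25.65
eef_pos: [0.6586, 0.0054, 0.0577]
tool_rot: [-3.137, -0.0, -1.365]
ft_force: [0.4, -0.7, -1.3]
opening: 0.0117
```

Run:
```python
from mv import *
where()
```

```text
low end [13.4901 -1.1115 11.4279] origin [65.9896 -1.1386 11.6655] far [118.489   -1.1657  11.903 ] yaw err -0.02953131484981176 pitch 0.2592438999767637 roll -0.020333607372042855 F [ 0.4144 -0.7256 -1.3198] t 25.65
```

Moved 15.5 mm freely. Pushing the rest of the way to the stop.

Request:
carry_out([
  [0,3,0,0,0,0,-1],
  [0,3,0,0,0,0,-1],
  [0,2,0,0,0,0,-1],
  [0,2,0,0,0,0,-1],
])

```text
clock: 26.05
eef_pos: [0.6529, 0.0042, 0.0578]
tool_rot: [-3.125, 0.0, -1.365]
ft_force: [8.2, 1.1, -7.9]
opening: 0.012
```

Run:
```python
from mv import *
where()
s=capture("scene");crop(s,215,150,315,250,6,"s18.png")
```

```text
low end [ 7.8532 -1.1519 10.923 ] origin [60.3461 -1.1553 11.7839] far [112.8391  -1.1587  12.6448] yaw err -0.0036806754658334708 pitch 0.939590079646147 roll 0.011965367471967832 F [ 8.2064  1.1439 -7.8533] t 26.05
```

View pics/s18.png

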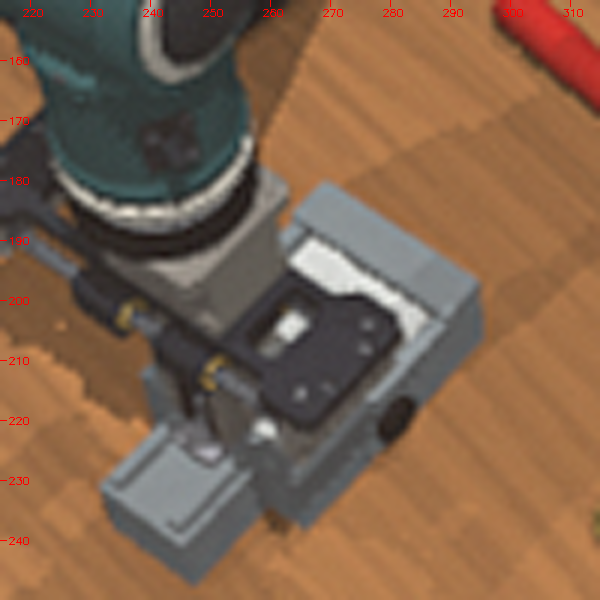

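The force has risen to 8 N after 21 mm of travel, so the bolt is at its stop. Releasing and lifting straight up.

Request:
carry_out([
  [0,0,0,0,0,0,-1],
  [0,0,0,0,0,0,0],
  [0,0,0,0,0,0,0],
  [0,0,0,0,0,0,0],
  [0,0,-15,0,0,0,0],
  [0,0,-30,0,0,0,0],
  [0,0,-40,0,0,0,0],
  [0,0,-45,0,0,0,0],
])

```text
clock: 26.9
eef_pos: [0.6449, 0.0041, 0.1876]
tool_rot: [-3.141, 0.004, -1.363]
ft_force: [0.5, -0.5, 0.5]
opening: 0.0462
```

Request:
carry_out([
  [40,20,-3,0,0,0,0],
  [40,20,-3,0,0,0,0],
  [40,20,-3,0,0,0,0],
  [40,20,-3,0,0,0,0],
  [20,10,0,0,0,0,0],
  [0,0,0,0,0,0,0],
])

```text
clock: 27.5
eef_pos: [0.5982, -0.1939, 0.2166]
tool_rot: [-3.12, -0.003, -1.357]
ft_force: [0.5, 0.4, 0.4]
opening: 0.0458
```

Run:
```python
from mv import *
s=capture("scene");crop(s,225,175,305,250,8,"s19.png")
t=capture("top");crop(t,320,115,385,195,7,"t19.png"); cv2.imwrite("pics/full19.png",s["color"])
```

```text
(no output)
```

View pics/s19.png

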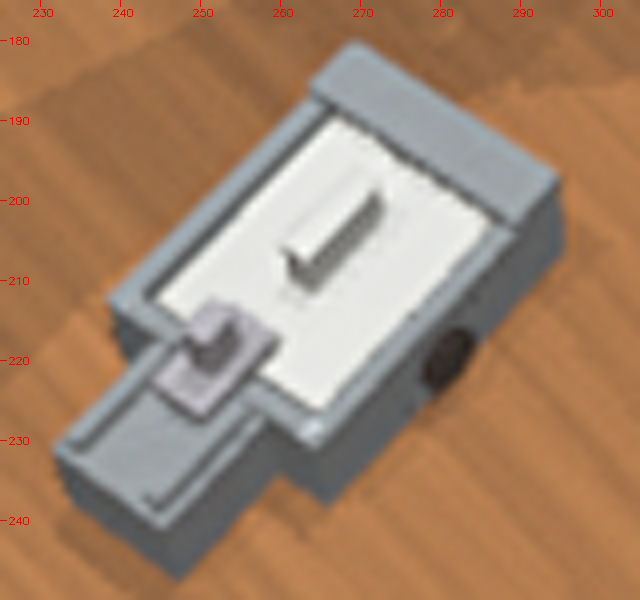

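View pics/t19.png

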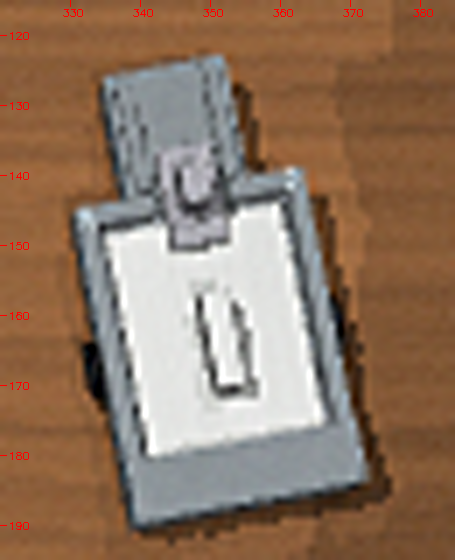

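View pics/full19.png

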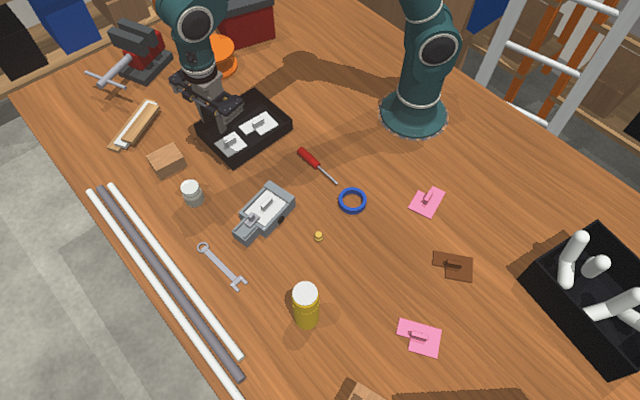

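The final pictures show:
- The bolt tip is over the cover edge. In the top view it moved from row about 141.5 to 149.5, roughly 21–22 mm.
- The cover is flat in its pocket.
- Both rejects are in the tray, at (230,142) and (258,124) in the scene view.
- The bystanders and look-alikes are at their starting pixels.
- The gripper is clear in the air.

Handing in.

Run:
```python
from rig import close_job
print(close_job())
```

```text
the job is handed in; nothing more can be done
None
```

I finished the whole task and handed it in after about 28 s of the 72 s allowed. The hand-in reported no verdict, so everything below rests on my own checks.

**What I did:** I put the short and chipped covers flat in the scrap tray. I then tilted the sound cover about 17° under the lip, rotated it down flat and let go. Last, I gripped the bolt post and slid it about 21 mm until it hit its stop at 8 N.

**Last checks:**
- **Sound cover:** it lies flat inside the rims, about 1 mm from the pocket centre; the limits are 5 mm along and 6 mm across.
- **Bolt:** in the top view its tip moved about 21–22 mm and sits over the cover's edge.
- **Rest of the bench:** both rejects lie in the tray, the bystanders and the pink and brown look-alikes look unmoved, and the gripper is clear of everything.

**What disagreed:**
- **Between cameras:** the top and scene cameras differ by 2–4 mm in plan, so I averaged them.
- **Height:** heights measured from the two views came out mostly 2–7 mm low against the given sizes, so I set heights from the arm's own readings and the given sizes.
- **Final nudge:** the last 1–2 mm centring moves were only partly carried out, which left the cover about 1 mm toward the lip.

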